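# Gauge a set of spacers and pack them in their tin

## Robot

A 6-joint arm with a two-finger parallel gripper is mounted at the origin on the work surface; the furniture and walls round the work are solid. World frame = base frame: x ahead of the robot, y to its left, z up, the work surface at z = 0. Lengths are in m, angles in rad, forces in N, time in s.
With the tool pointing down it reaches from about 0.25 to 0.725 m from the base axis. Payload 4 kg.
Tool frame: the origin (TCP) lies on the front face of the gripper's body, between the roots of the fingers; the fingertips stand 73 mm ahead of it and the grasp point (between the pads) lies 54 mm ahead of it; z points along the fingers, y is the line along which they close (so a half turn about z gives the same grasp; the last joint's range is limited). The gripper opens to 85 mm and grips with 20 to 120 N. Pads are 22 mm wide; open, the fingers measure 114 mm over their backs; the gripper's body (76 mm by 85 mm) begins 54 mm behind the grasp point. The pads swing forward as they close: fully open they stand 13 mm farther back than shut.
Start: joints at [-1.247, 0.241, 0.005, 1.335, 0, 1.571], TCP at [0.159, -0.474, 0.304] pointing down, gripper open.
Joint ranges: [-2.72, 2.72], [-1.05, 1.87], [-1.09, 1.28], [-1.99, 2.15], [-1.42, 1.44], [-3.14, 3.14]. Speed limits (rad/s): [2.79, 2.79, 3.14, 3.14, 3.14, 3.14].

## Interface

Orientations are given as a unit quaternion [x, y, z, w].
In Python, from workcell import bot gives the robot as it stands. The module is installed in compiled form; this text tells all that it offers.
- The arm moves only by the tool step_arm, never from a script. Its argument "rows" is a list of rows, each a list of 2 entries, a list of its own where there are three numbers: the shift along the tool's x, y, z in mm, then the turn about the tool's z in degrees. A call has 1 to 12 rows; each row is the pose to reach, as a shift and turn from the pose commanded when the call began, along the tool's axes at that moment; what a row does not reach only later rows make up. A row lasts 1/8 s, in which the tool goes at most 62.5 mm and 10.7 degrees, less where a joint would pass 70% of its speed; a pose out of reach is approached as far as the arm can. A call with a gripper value outside its range is refused whole. "claw" is the gripper's target within -1 to 1 (shut at 1, half-way at 0, fully open at -1), set as the call begins (left out, the last holds). The fingers move at their own pace and stop on an object; the grip force is fixed at half the most. Time passes only in rows, so rows that repeat a pose let the fingers close. It gives the time, the measured TCP pose, the force, the opening and the grip force at its end, in the units of the state.
- bot.get_obs(): the state, without advancing time (a new reading comes with each control period).
- bot.camera(name): name is "scene" or "top"; returns (picture, depth): 420x560x3 uint8, red, green, blue; 420x560 float32, m along the optical axis (not along the pixel's ray), 0 where there is no reading.
- bot.camera_params(name): a dict with "fx", "fy", "cx", "cy" (pixels), "D" ([k1, k2, p1, p2, k3] as OpenCV has them; the pictures are not rectified), "pose" (4x4, takes a point from camera to world coordinates). Camera axes: x right, y up, looking along -z (the intrinsics and any distortion apply to the point x, -y, -z); pixel columns grow to the right and rows downward; lengths in m; the calibration is good to about 2 mm. A picture is of the moment at which its call begins. camera_params takes no time and is no camera call.
- bot.job_done(): hands the job in; it is judged then, once.
Trained networks look in the newest picture that a camera, given by its name, has taken for a name from the list of things; names that differ only in an ending like _2 or _b are one class to them, and where a whole thing is asked for, a point or a joint stands for the part that bears it (a point fixed in the world has none). Each returns a list of dicts, best first, with "score" (0 to 1); they miss things now and then, are a little off and sometimes report something else, mostly with a low value. They report only what shows in the picture. A call takes as long as a camera call. They do not tell look-alikes from the thing itself.
- bot.trace(target, camera): "pixels" (420x560 bool, what is visible of it) and "uv" ([column, row] in pixels, amid what is visible of it).
The state is a dict: "clock": time; "joint_pos": joint angles; "joint_vel": joint speeds; "tau": joint torques, N m; "eef_pos": TCP position; "tool_rot": TCP orientation; "ft_force": force on the tool from outside, world axes, zero at the start; "ft_torque": the same for the moment, N m; "grip_width": finger opening in m; "grasp_force": force on a finger pad.
Only numpy, scipy, OpenCV 4.12 (cv2) and the standard library are available. Lean on these libraries where they do the work, as an engineer would, in place of code of your own. Each camera call takes 0.05 s, during which the arm holds its last target. There are 200 camera calls.

## Task

Check the stack length of the spacer set: lay all the square-tube spacers in one row, end to end, on the gauge between its fixed jaw and the spring plunger, and slide the carriage in until the whole row is held and the plunger is pushed in about half way, not to its end. Then take every spacer out, lay them on the floor of the round tin, and set the lid on the tin so that it sits seated and level. Leave the jar, the tape and the lens cap alone.

Things in the scene. Friction and masses are not known exactly. Their poses are not given: they have to be found in the camera images.
- gauge: bench stack gauge (a caliper on a grey plate 105 x 280 mm, 6 mm thick, which does not move). Origin on the table under the measuring line; the measuring line runs along its y axis at x = 0. The plate's top (z = 6 mm) spans x -40 to +65, y -120 to +160 mm. At the low-y end stands the fixed jaw (34 mm wide, to z = 40 mm), its face at y = -85 mm. A guide beam, top at z = 26 mm, lies along x = 45 to 59 mm; the carriage rides on it
- carriage (a joint): position of the gauge's sliding carriage in m, along the gauge's +y: the gap between the fixed jaw's face and the undisturbed plunger's face; 0 shut, 0.172 fully open. It resists with about 7 N of friction and stays where it is left
- plunger (a joint): how far the carriage's spring plunger is pushed in, in m: 0 free, 0.012 fully in; 0.8 N per mm. The plunger is a brass pin 15 mm in diameter that points from the carriage to the fixed jaw, centred 14 mm above the plate, out by 15 mm from the carriage block when free
- fixed_jaw: the fixed jaw; origin in the middle of its face, 20 mm above the table (axes as the gauge's)
- plunger_face (a point): middle of the plunger's end face (axes as the gauge's); it faces the fixed jaw along the gauge's -y
- thumb_post (a point): black ribbed square thumb post, 16 x 16 mm, by which the carriage is slid, standing on the carriage block 34 mm behind the free plunger's face; the point is 55 mm above the table, the post runs from 38 to 70 mm (axes as the gauge's). The block under it is 34 x 34 mm with its top at 38 mm, and a bridge from it reaches 63 mm out along the gauge's +x, top at 40 mm
- tin: round open steel storage tin, 150 mm outer diameter, 45 mm high, walls and floor 3 mm, loose, 0.5 kg; origin at the centre of its underside
- tin_rim (a point): centre of the tin's mouth, level with the rim (45 mm above its underside)
- lid_knob (a point): middle of the lid's round black knob (26 mm diameter, 28 mm tall, the widest from 18 to 32 mm above the lid's underside); the point is 24 mm above the underside. The loose steel lid is a disc 154 mm in diameter, 3 mm thick, with a plug 134 mm in diameter and 5 mm deep under it that drops into the tin's mouth; seated, this point is 19 mm above the rim
- spacer_a_mid (a point): centre of a loose aluminium square-tube spacer, section 28 x 28 mm, 25 mm long, lying on its side; its own y axis runs along its length, it starts with this point 14 mm above the table; 40 g. May be absent
- spacer_b_mid (a point): centre of a loose aluminium square-tube spacer, section 28 x 28 mm, 31 mm long, lying on its side; its own y axis runs along its length, it starts with this point 14 mm above the table; 40 g. May be absent
- spacer_c_mid (a point): centre of a loose aluminium square-tube spacer, section 28 x 28 mm, 37 mm long, lying on its side; its own y axis runs along its length, it starts with this point 14 mm above the table; 40 g. May be absent
- spacer_d_mid (a point): centre of a loose aluminium square-tube spacer, section 28 x 28 mm, 43 mm long, lying on its side; its own y axis runs along its length, it starts with this point 14 mm above the table; 40 g. May be absent
- paste_jar: white jar 51 mm wide, 104 mm tall, standing; origin under its centre; a bystander
- masking_tape: roll of tape 103 mm wide, 25 mm high, lying flat; origin under its centre; a bystander
- lens_cap: round black lens cap lying flat, 61 mm wide, 9 mm high; origin under its centre; a bystander
Not all that is in view belongs to the job. Leave any green or red look-alike of the part that bears spacer_c_mid alone. Leave any blue look-alike of the part that bears spacer_a_mid alone.

How it is judged:
By the outcome, as a careful person would: the job done as asked, in the order asked, and still so for the second after the job is handed in, with the robot touching nothing.
Of spacer_a, spacer_b, spacer_c, spacer_d only 2 to 4 are there at a start; the rules pass over those that are not, and their reading is None.
At some moment in a run one of spacer_a, spacer_b, spacer_c, spacer_d, lid may be knocked a few centimetres aside while the robot is not near it.
It also fails if it takes over 210 s, if anything falls off the work surface, if the arm or the gripper's body presses on something with over 40 N, if the wrist force passes 120 N, or if a joint passes its speed limit or range.

## Working session

There is one attempt and no reset: what is moved stays moved. The work goes in short steps, Python scripts to look and compute and a tool call to move; the robot and the scene stay as the last step left them, time stands still between calls to the robot, and variables do not carry over. Pictures are saved under pics/ and viewed, at most 14 in all, crops included, and the job is handed in when it is done.

Besides the shell and the picture viewer there is one more tool, called after "Call:" by a JSON object that holds its "name" and its "arguments", one argument or row to a line. step_arm: Moves the arm, as the interface text tells. Its arguments: {"type":"object","properties":{"rows":{"type":"array"},"claw":{"type":"number"}},"required":["rows"]}

```bash
mkdir -p pics
cat > h.py <<'E'
import numpy as np, cv2
from workcell import bot
def shot(cam,name=None):
    p,d=bot.camera(cam)
    if name: cv2.imwrite('pics/'+name,p[:,:,::-1])
    return p,d
def w(cam,uv,d):
    c=bot.camera_params(cam);uv=np.array(uv,float).reshape(-1,1,2)
    K=np.array([[c['fx'],0,c['cx']],[0,c['fy'],c['cy']],[0,0,1]])
    n=cv2.undistortPoints(uv,K,np.array(c['D'],float))[:,0]
    d=np.array(d,float).reshape(-1)
    P=np.c_[n[:,0]*d,-n[:,1]*d,-d,np.ones(len(d))]
    return (P@np.array(c['pose']).T)[:,:3]
def cloud(cam,dep,mask=None):
    m=dep>0
    if mask is not None:m&=mask
    v,u=np.nonzero(m);return w(cam,np.c_[u,v],dep[v,u]),np.c_[u,v]
E
python3 - <<'E'
from h import *
for c in('scene','top'):
    p,d=shot(c,c+'0.png');q=bot.camera_params(c);print(c,np.round(q['pose'],3).tolist(),q['fx'])
    for t in['gauge','thumb_post','plunger_face','tin','lid_knob','spacer_a_mid','spacer_b_mid','spacer_c_mid','spacer_d_mid','paste_jar','masking_tape','lens_cap']:
        for r in bot.trace(t,c):
            P,_=cloud(c,d,r['pixels'])
            if len(P):print(t,round(r['score'],2),np.round(r['uv']),len(P),np.round(np.median(P,0),3),np.round(P[:,2].max(),3))
o=bot.get_obs();print({k:np.round(v,3) for k,v in o.items()})
E
```

```text
scene [[-0.569, 0.434, -0.699, -0.434], [-0.822, -0.278, 0.496, 0.721], [0.021, 0.857, 0.515, 0.755], [0.0, 0.0, 0.0, 1.0]] 467.3143752787259
gauge 0.66 [291. 206.] 2138 [ 0.541 -0.012  0.008] 0.073
thumb_post 0.79 [310. 202.] 292 [ 0.522 -0.058  0.038] 0.073
tin 0.7 [364. 177.] 1203 [ 0.569 -0.33   0.021] 0.048
lid_knob 0.57 [380. 205.] 106 [ 0.428 -0.256  0.008] 0.29
spacer_a_mid 0.75 [219. 289.] 202 [0.328 0.348 0.021] 0.033
spacer_a_mid 0.62 [231. 274.] 183 [0.374 0.297 0.022] 0.032
spacer_a_mid 0.55 [201. 236.] 231 [0.554 0.287 0.021] 0.033
spacer_b_mid 0.66 [215. 253.] 176 [0.462 0.287 0.024] 0.032
spacer_c_mid 0.79 [180. 267.] 262 [0.473 0.389 0.022] 0.032
spacer_c_mid 0.76 [196. 284.] 274 [0.386 0.397 0.023] 0.032
spacer_c_mid 0.5 [151. 287.] 266 [0.434 0.476 0.023] 0.033
paste_jar 0.59 [141. 218.] 748 [0.657 0.406 0.061] 0.108
masking_tape 0.73 [307. 171.] 388 [ 0.717 -0.196  0.017] 0.029
lens_cap 0.52 [162. 248.] 286 [0.586 0.4   0.008] 0.012
top [[-0.009, 0.993, -0.121, 0.324], [-1.0, -0.012, -0.024, 0.047], [-0.025, 0.121, 0.992, 1.592], [0.0, 0.0, 0.0, 1.0]] 525.86432198
[... 600 characters left out ...]
king_tape 0.94 [369. 152.] 477 [ 0.721 -0.197  0.023] 0.036
masking_tape 0.31 [412. 187.] 2119 [ 0.565 -0.327  0.005] 0.054
lens_cap 0.88 [173. 184.] 281 [0.589 0.4   0.008] 0.017
{'clock': np.float64(1.3), 'joint_pos': array([-1.247,  0.241,  0.005,  1.335,  0.   ,  1.571]), 'joint_vel': array([ 0.001, -0.001,  0.   ,  0.001,  0.001, -0.001]), 'tau': array([ 0.0000e+00, -3.7222e+01,  2.5269e+01,  1.0000e-03,  0.0000e+00,
       -0.0000e+00]), 'eef_pos': array([ 0.159, -0.474,  0.304]), 'tool_rot': array([ 0.987,  0.161,  0.   , -0.   ]), 'ft_force': array([-0.171,  0.423,  0.039]), 'ft_torque': array([ 0.007,  0.048, -0.036]), 'grasp_force': np.float64(0.0), 'grip_width': np.float64(0.085)}
```

View pics/scene0.png

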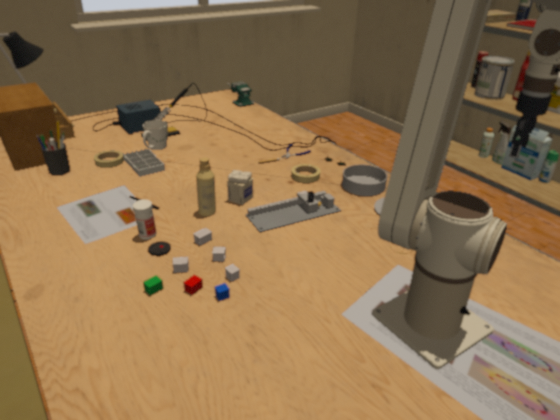

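Run:
```python
import cv2
p=cv2.imread('pics/scene0.png')[190:340,120:260];cv2.imwrite('pics/c1.png',cv2.resize(p,None,fx=4,fy=4,interpolation=cv2.INTER_CUBIC))
p=cv2.imread('pics/top0.png')[120:300,130:460];cv2.imwrite('pics/c2.png',cv2.resize(p,None,fx=2.4,fy=2.4,interpolation=cv2.INTER_CUBIC))
```

```text
(no output)
```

View pics/c1.png

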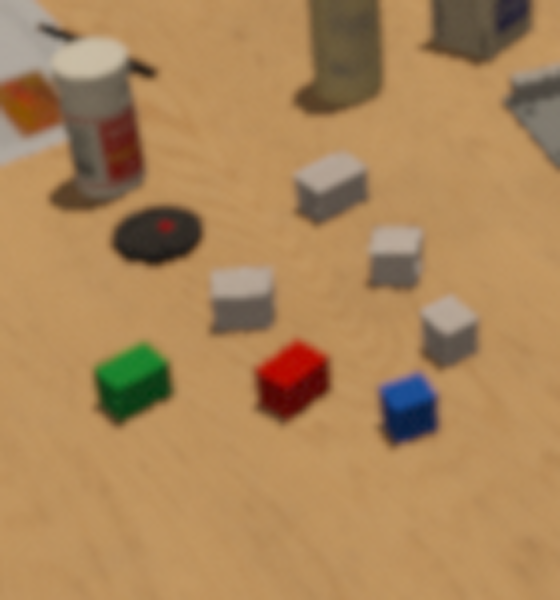

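View pics/c2.png

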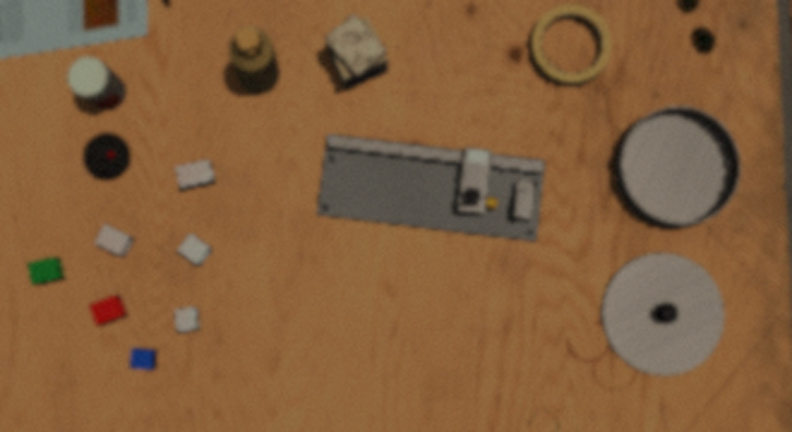

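```bash
cat >> h.py <<'E'
def table(cam,dep):
    "fit z offset plane of bare table"
    P,_=cloud(cam,dep);m=(abs(P[:,2])<.012)&(P[:,0]>.3)&(P[:,0]<.75)&(abs(P[:,1])<.5);P=P[m]
    for _ in range(4):
        A=np.c_[P[:,:2],np.ones(len(P))];c=np.linalg.lstsq(A,P[:,2],rcond=None)[0];r=P[:,2]-A@c;P=P[abs(r)<.004]
    return c
def lev(cam,dep,mask=None):
    P,uv=cloud(cam,dep,mask);c=table(cam,dep);P[:,2]-=np.c_[P[:,:2],np.ones(len(P))]@c;return P,uv
def rect(P):
    c,s,a=cv2.minAreaRect((P[:,:2]*1000).astype(np.float32))
    if s[0]<s[1]: s=s[::-1];a+=90
    return np.round(c,1),np.round(s,1),round((a+90)%180-90,1)  # mm, long side angle deg
def blobs(cam,dep,lo,hi,box):
    P,uv=lev(cam,dep);m=(P[:,2]>lo)&(P[:,2]<hi)&(P[:,0]>box[0])&(P[:,0]<box[1])&(P[:,1]>box[2])&(P[:,1]<box[3])
    im=np.zeros(dep.shape,np.uint8);im[uv[m,1],uv[m,0]]=1
    n,l=cv2.connectedComponents(im,connectivity=4)
    lab=l[uv[:,1],uv[:,0]]
    return [(P[m&(lab==i)],uv[m&(lab==i)]) for i in range(1,n) if (m&(lab==i)).sum()>25]
def spacers(cam,p,d,box=(.25,.62,.15,.6)):
    for P,uv in blobs(cam,d,.023,.036,box):
        print(cam,'px',uv.mean(0).round(),'rgb',p[uv[:,1],uv[:,0]].mean(0).round(),'c',*rect(P),'mean',(P[:,:2].mean(0)*1000).round(1),'n',len(P))
def move(xyz,ydir=None):
    "mm shift in tool axes and turn; xyz world mm TCP; ydir deg world heading of closing line"
    from scipy.spatial.transform import Rotation as R
    o=bot.get_obs();M=R.from_quat(o['tool_rot']).as_matrix();s=M.T@(np.array(xyz)-o['eef_pos']*1000)
    t=0
    if ydir is not None:
        cur=np.degrees(np.arctan2(M[1,1],M[0,1]));t=-((ydir-cur+90)%180-90)
    return np.round(s,1),round(t,1),'q6',round(o['joint_pos'][5],2)
E
python3 - <<'E'
from h import *
for c in('scene','top'):
    p,d=shot(c);print(c,'table',table(c,d).round(4));spacers(c,p,d)
    g=[r for r in bot.trace('gauge',c)][0]['pixels']
    P,_=lev(c,d,g);Q=P[(P[:,2]<.03)&(P[:,2]>.003)];print('gauge',*rect(Q));Q=P[(P[:,2]<.009)&(P[:,2]>.003)];print('plate',*rect(Q))
    B=blobs(c,d,.018,.03,(.4,.75,-.2,.2))
    for b,uv in B:print('beamish',*rect(b),uv.mean(0).round(),len(b))
    for b,uv in blobs(c,d,.055,.08,(.4,.65,-.2,.2)):print('post',*rect(b),uv.mean(0).round(),len(b))
    for b,uv in blobs(c,d,.033,.045,(.4,.65,-.2,.2)):print('jaw/carr',*rect(b),uv.mean(0).round(),len(b))
    for b,uv in blobs(c,d,.038,.055,(.4,.75,-.5,-.22)):print('rim',*rect(b),uv.mean(0).round(),len(b))
    for b,uv in blobs(c,d,.015,.036,(.3,.48,-.4,-.2)):print('knob',*rect(b),uv.mean(0).round(),len(b),b[:,2].max())
    for b,uv in blobs(c,d,.004,.012,(.25,.48,-.4,-.2)):print('lid',*rect(b),uv.mean(0).round(),len(b))
print(move([374,297,200],0),bot.get_obs()['clock'])
E
```

```text
scene table [ 0.0002 -0.0003 -0.    ]
scene px [202. 233.] rgb [165. 148. 133.] c [561.6 283.3] [43.6 31.1] -79.5 mean [560.7 284. ] n 117
scene px [218. 250.] rgb [170. 153. 137.] c [466.9 285.3] [31.  29.9] 57.2 mean [466.  285.7] n 92
scene px [180. 261.] rgb [167. 150. 133.] c [479.3 386.8] [36.8 33.1] 62.0 mean [478.3 386.8] n 126
scene px [232. 269.] rgb [169. 152. 136.] c [380.5 293.8] [30.4 26.7] 1.9 mean [379.1 294.2] n 88
scene px [192. 281.] rgb [169.  30.  14.] c [392.4 393.5] [40.4 29.4] -68.3 mean [391.1 393.8] n 145
scene px [152. 281.] rgb [ 50. 122.  47.] c [442.5 472.8] [37.3 31.2] -79.4 mean [440.9 473.3] n 147
scene px [221. 288.] rgb [ 54.  80. 134.] c [331.8 348.1] [28.9 26.4] 83.6 mean [331.  349.2] n 101
gauge [563.1 -15.7] [280.4 146.1] 82.7
plate [563.1 -15.7] [280.4 146.1] 82.7
beamish [ 706.1 -164.8] [84.6 38.7] 30.8 [302. 175.] 86
beamish [691.9  87.4] [80.9 44.9] 66.5 [239. 196.] 82
beamish [ 540.2 -123.4] [85.5 42.9] -16.9 [323. 197.] 95
beamish [589.8  27.6] [178.7  20.5] 83.3 [273. 204.] 250
beamish [519.9 -69.6] [49.6 41.7] 76.5 [312. 206.] 58
post [
[... 1017 characters left out ...]
] -44.8
plate [656.9 393.6] [36.1  9.9] -59.6
beamish [ 707.4 -165. ] [86.2 33.6] 29.8 [358. 144.] 133
beamish [590.3  30.5] [168.5  15.4] 82.1 [295. 182.] 244
beamish [ 569.8 -120.2] [64.6 15.3] 82.5 [345. 188.] 91
beamish [ 542.6 -130.9] [21.3 13.4] 89.5 [348. 197.] 32
post [525.3 -61.8] [18.2 15. ] -2.3 [326. 201.] 36
jaw/carr [548.  -66.4] [80.8 33.7] -7.6 [327. 194.] 234
jaw/carr [ 516.2 -126.4] [34.5 21.7] -8.7 [348. 205.] 78
rim [ 547.4 -384.9] [97.2 20.5] -15.4 [435. 192.] 55
knob [ 384.6 -296.1] [23.4  9.5] -30.6 [406. 249.] 26 0.03591993699811749
lid [ 380.2 -300.9] [150.3 149.5] -46.4 [406. 251.] 1455
(array([ 449.1, -662.6,  103.9]), np.float64(-71.4), 'q6', np.float64(1.57)) 1.5
```

Run:
```python
from h import *
print(move([524.6,-61.8,200],82.6),move([524.6,-61.8,116],82.6))
```

```text
(array([ 477.7, -274.5,  103.9]), np.float64(26.0), 'q6', np.float64(1.57)) (array([ 477.7, -274.5,  187.9]), np.float64(26.0), 'q6', np.float64(1.57))
```

Call:
{"name": "step_arm", "arguments": {
  "rows": [
    [[477.7,-274.5,104],26],
    [[477.7,-274.5,104],26],
    [[477.7,-274.5,104],26],
    [[477.7,-274.5,104],26],
    [[477.7,-274.5,104],26],
    [[477.7,-274.5,104],26],
    [[477.7,-274.5,104],26],
    [[477.7,-274.5,104],26],
    [[477.7,-274.5,104],26],
    [[477.7,-274.5,104],26],
    [[477.7,-274.5,188],26],
    [[477.7,-274.5,188],26]
  ],
  "claw": -1
}}

```text
clock: 3.0
eef_pos: [0.5216, -0.0657, 0.1128]
tool_rot: [0.998, -0.063, -0.003, -0.001]
ft_force: [0.0, 0.9, 0.4]
grip_width: 0.0856
grasp_force: 0.0
```

Call:
{"name": "step_arm", "arguments": {
  "rows": [
    [[0,0,0],0],
    [[0,0,0],0]
  ]
}}

```text
clock: 3.25
eef_pos: [0.5249, -0.0663, 0.1172]
tool_rot: [0.998, -0.063, 0.001, -0.001]
ft_force: [-0.4, -0.1, 0.4]
grip_width: 0.0854
grasp_force: 0.0
```

Call:
{"name": "step_arm", "arguments": {
  "rows": [
    [[0,4,0],0],
    [[0,4,0],0],
    [[0,4,0],0],
    [[0,4,0],0],
    [[0,4,0],0],
    [[0,4,0],0]
  ],
  "claw": 1
}}

```text
clock: 4.0
eef_pos: [0.5242, -0.0679, 0.117]
tool_rot: [0.998, -0.062, 0.001, -0.003]
ft_force: [-0.2, 5.5, 5.4]
grip_width: 0.0145
grasp_force: 59.2
```

Run:
```python
from h import *
o=bot.get_obs();print(o['eef_pos'],o['tool_rot'],o['joint_pos'],o['ft_force'],o['grip_width'])
for i in range(3):
    shot('top');o=bot.get_obs();print(o['eef_pos'],o['ft_force'])
```

```text
[ 0.52424719 -0.06786467  0.1169828 ] [ 9.98088537e-01 -6.17064061e-02  9.14259644e-04 -3.27970718e-03] [-0.13164965  0.45157773 -0.21359008  0.90426259  0.00667112  3.13343954] [-0.24224037  5.54893678  5.38581325] 0.01452093003985982
[ 0.52420588 -0.06783934  0.116967  ] [-0.80097036  4.91595629  6.36784444]
[ 0.52425771 -0.06785618  0.1169917 ] [-0.82633231  5.82407788  5.79319283]
[ 0.52424847 -0.06784944  0.11698581] [-0.97863637  5.74502883  5.46352329]
```

Call:
{"name": "step_arm", "arguments": {
  "rows": [
    [[0,0,0],0],
    [[0,0,0],0],
    [[0,0,0],0],
    [[0,0,-50],0],
    [[0,0,-50],-60],
    [[0,0,-50],-60],
    [[0,0,-50],-60],
    [[0,0,-50],-60],
    [[0,0,-50],-60],
    [[0,0,-50],-60],
    [[0,0,-50],-60]
  ],
  "claw": -1
}}

```text
clock: 5.52
eef_pos: [0.5235, -0.0698, 0.1657]
tool_rot: [0.896, 0.444, 0.001, -0.001]
ft_force: [-0.3, -0.0, 0.9]
grip_width: 0.0852
grasp_force: 0.0
```

Call:
{"name": "step_arm", "arguments": {
  "rows": [
    [[0,0,0],-120],
    [[0,0,0],-120],
    [[0,0,0],-120],
    [[0,0,0],-120],
    [[0,0,0],-120],
    [[0,0,0],-120],
    [[0,0,0],-120],
    [[0,0,0],-120],
    [[0,0,0],-120],
    [[0,0,0],-120],
    [[0,0,0],-120],
    [[0,0,0],-120]
  ]
}}

```text
clock: 7.02
eef_pos: [0.5236, -0.0697, 0.1658]
tool_rot: [0.063, 0.998, 0.001, -0.0]
ft_force: [1.1, 0.1, 1.0]
grip_width: 0.0855
grasp_force: 0.0
```

Run:
```python
s=open('h.py').read()
s=s.replace("    return np.round(s,1),round(t,1)","""        q=o['joint_pos'][5];q1=np.arctan2(xyz[1],xyz[0])-o['joint_pos'][0]
        t=min([t,t+180,t-180],key=lambda a:(abs(q+q1+np.radians(a))>2.9,abs(a)))
    return np.round(s,1),round(t,1)""")
open('h.py','w').write(s)
from h import *
p,d=shot('scene')
for b,uv in blobs('scene',d,.055,.08,(.4,.65,-.2,.2)):print('post',*rect(b),uv.mean(0).round(),len(b))
p,d=shot('top')
for b,uv in blobs('top',d,.055,.08,(.4,.65,-.2,.2)):print('post',*rect(b),uv.mean(0).round(),len(b))
o=bot.get_obs();print(o['eef_pos'],o['joint_pos'],o['clock']);print(move([524.6,-68,116],82.6))
```

```text
post [524.3 -67.6] [20.1 19.1] -3.4 [312. 193.] 42
[ 0.52360505 -0.06972733  0.1658531 ] [-0.13361991  0.39613953 -0.15352258  1.02126671  0.00281619 -0.00588091] 7.125
(array([-0.8,  1.7, 49.9]), np.float64(0.1), 'q6', np.float64(-0.01))
```

Call:
{"name": "step_arm", "arguments": {
  "rows": [
    [[-0.8,1.7,50],0],
    [[-0.8,1.7,50],0],
    [[-0.8,1.7,50],0],
    [[-0.8,1.7,50],0]
  ]
}}

```text
clock: 7.62
eef_pos: [0.5259, -0.0682, 0.1177]
tool_rot: [0.063, 0.998, 0.001, 0.002]
ft_force: [0.8, 0.3, 1.3]
grip_width: 0.0857
grasp_force: 0.0
```

Call:
{"name": "step_arm", "arguments": {
  "rows": [
    [[0,0,0],0],
    [[0,0,0],0],
    [[0,0,0],0],
    [[0,0,0],0],
    [[0,0,0],0]
  ],
  "claw": 1
}}

```text
clock: 8.25
eef_pos: [0.5247, -0.0678, 0.1162]
tool_rot: [0.062, 0.998, 0.002, 0.0]
ft_force: [-1.2, 0.7, 3.1]
grip_width: 0.0149
grasp_force: 59.1
```

Call:
{"name": "step_arm", "arguments": {
  "rows": [
    [[0,-4,0],0],
    [[0,-8,0],0],
    [[0,-10,0],0],
    [[0,-10,0],0]
  ]
}}

```text
clock: 8.75
eef_pos: [0.5235, -0.0764, 0.1162]
tool_rot: [0.062, 0.998, 0.003, 0.0]
ft_force: [-0.2, 6.1, 4.0]
grip_width: 0.0149
grasp_force: 59.4
```

Call:
{"name": "step_arm", "arguments": {
  "rows": [
    [[0,-1,0],0],
    [[0,-2,0],0],
    [[0,-3,0],0],
    [[0,-3,0],0]
  ]
}}

```text
clock: 9.25
eef_pos: [0.5232, -0.0792, 0.1162]
tool_rot: [0.062, 0.998, 0.003, 0.0]
ft_force: [-0.6, 6.2, 4.5]
grip_width: 0.0149
grasp_force: 59.5
```

Call:
{"name": "step_arm", "arguments": {
  "rows": [
    [[0,-1,0],0],
    [[0,-2,0],0],
    [[0,-3,0],0],
    [[0,-3,0],0]
  ]
}}

```text
clock: 9.75
eef_pos: [0.5228, -0.0821, 0.1162]
tool_rot: [0.062, 0.998, 0.003, 0.0]
ft_force: [-0.6, 6.6, 3.6]
grip_width: 0.0149
grasp_force: 59.5
```

Call:
{"name": "step_arm", "arguments": {
  "rows": [
    [[0,-1,0],0],
    [[0,-2,0],0],
    [[0,-2,0],0],
    [[0,-2,0],0]
  ]
}}

```text
clock: 10.25
eef_pos: [0.5226, -0.0835, 0.1162]
tool_rot: [0.061, 0.998, 0.004, 0.0]
ft_force: [-1.0, 8.9, 3.9]
grip_width: 0.015
grasp_force: 59.6
```

Call:
{"name": "step_arm", "arguments": {
  "rows": [
    [[0,-1,0],0],
    [[0,-2,0],0],
    [[0,-2,0],0],
    [[0,-2,0],0]
  ]
}}

```text
clock: 10.75
eef_pos: [0.5225, -0.0838, 0.1162]
tool_rot: [0.061, 0.998, 0.006, 0.0]
ft_force: [0.9, 14.8, 4.1]
grip_width: 0.0145
grasp_force: 59.8
```

Call:
{"name": "step_arm", "arguments": {
  "rows": [
    [[0,-1,0],0],
    [[0,-2,0],0],
    [[0,-2,0],0],
    [[0,-2,0],0]
  ]
}}

```text
clock: 11.25
eef_pos: [0.5225, -0.0841, 0.1162]
tool_rot: [0.06, 0.998, 0.008, 0.0]
ft_force: [0.9, 20.7, 5.3]
grip_width: 0.0148
grasp_force: 60.2
```

Call:
{"name": "step_arm", "arguments": {
  "rows": [
    [[0,15,0],0],
    [[0,30,0],0],
    [[0,50,0],0],
    [[0,70,0],0],
    [[0,90,0],0],
    [[0,110,0],0],
    [[0,130,0],0],
    [[0,150,0],0],
    [[0,165,0],0],
    [[0,172,0],0],
    [[0,172,0],0]
  ]
}}

```text
clock: 12.62
eef_pos: [0.5444, 0.0798, 0.1162]
tool_rot: [0.063, 0.998, -0.0, 0.001]
ft_force: [2.2, -4.0, -1.1]
grip_width: 0.0147
grasp_force: 59.2
```

Call:
{"name": "step_arm", "arguments": {
  "rows": [
    [[0,0,0],0],
    [[0,0,0],0],
    [[0,0,0],0],
    [[0,0,-60],0],
    [[0,0,-60],0],
    [[0,0,-60],0]
  ],
  "claw": -1
}}

```text
clock: 13.38
eef_pos: [0.5433, 0.0808, 0.1766]
tool_rot: [0.062, 0.998, 0.002, 0.001]
ft_force: [0.5, 0.0, -0.4]
grip_width: 0.0851
grasp_force: 0.0
```

Run:
```python
from h import *
for c in('scene','top'):
    p,d=shot(c,c+'1.png');spacers(c,p,d)
    for b,uv in blobs(c,d,.055,.08,(.4,.62,-.2,.2)):print('post',*rect(b),len(b))
    for b,uv in blobs(c,d,.033,.045,(.4,.65,-.2,.2)):print('jaw/carr',*rect(b),uv.mean(0).round(),len(b))
print(move([380,294,110],1.8),move([467.3,285.3,110],-35))
print(move([479.6,387.5,110],-27.5),move([562.3,284,110],10.5))
```

```text
scene px [202. 233.] rgb [179. 162. 146.] c [561.7 284.3] [44.3 29.1] -80.4 mean [561.  284.1] n 113
scene px [218. 250.] rgb [182. 165. 148.] c [467.6 284.7] [30.7 30. ] -34.8 mean [465.7 285.4] n 91
scene px [180. 261.] rgb [179. 162. 145.] c [481.  386.4] [36.7 34.6] 63.8 mean [478.9 387.2] n 124
scene px [232. 269.] rgb [180. 163. 147.] c [380.  294.6] [29.7 26.3] 6.8 mean [378.4 294.1] n 89
scene px [192. 281.] rgb [180.  33.  16.] c [392.3 394.2] [36.1 30.5] -71.6 mean [391. 394.] n 146
scene px [152. 281.] rgb [ 54. 132.  52.] c [441.7 473.3] [37.5 31.2] -79.0 mean [440.8 473.4] n 148
scene px [221. 288.] rgb [ 60.  88. 144.] c [332.  348.4] [28.7 27.2] 82.2 mean [331.1 349. ] n 103
post [543.1  82. ] [20.9 16.2] 51.5 50
jaw/carr [ 517.1 -124.8] [35.6 22.4] -6.2 [328. 197.] 59
jaw/carr [566.4  75.4] [87.6 35.6] -8.6 [264. 209.] 145
top px [210. 192.] rgb [139. 125. 111.] c [562.5 284.5] [43.1 28.6] -76.8 mean [562.4 285.1] n 122
top px [176. 219.] rgb [139. 123. 108.] c [479.6 387.7] [38.1 26.8] 63.2 mean [480.3 388.1] n 107
top px [210. 223.] rgb [139. 131. 116.] c [467.6 285.2] [32.  27.4] 52.7 mean [467.1 285.3] n 85
top px [148. 232.] rgb [36. 85. 31.] c [441.7 473.1] [38.9 28.1] -76.8 mean [441.8 472.6] n 105
top px [174. 249.] rgb [137.  25.  17.] c [391.8 393.7] [34.4 29.2] -70.9 mean [391.3 393.9] n 102
top px [207. 253.] rgb [138. 127. 112.] c [379.6 294.8] [28.  25.2] 7.1 mean [379.6 294.6] n 67
top px [188. 269.] rgb [ 46.  57. 101.] c [331.5 348.6] [28.1 23.7] 89.5 mean [330.9 349.4] n 80
jaw/carr [ 516.5 -126.4] [35.3 21.2] -3.7 [348. 205.] 74
(array([187.5, 191.3,  66.1]), np.float64(81.1), 'q6', np.float64(0.27)) (array([ 99.8, 193.6,  65.9]), np.float64(-62.1), 'q6', np.float64(0.27))
(array([100.3, 296.5,  66.2]), np.float64(-69.6), 'q6', np.float64(0.27)) (array([  5.4, 204.1,  65.7]), np.float64(72.4), 'q6', np.float64(0.27))
```

Call:
{"name": "step_arm", "arguments": {
  "rows": [
    [[5.4,204,30],72],
    [[5.4,204,30],72],
    [[5.4,204,30],72],
    [[5.4,204,30],72],
    [[5.4,204,60],72],
    [[5.4,204,60],72],
    [[5.4,204,60],72],
    [[5.4,204,60],72],
    [[5.4,204,99],72],
    [[5.4,204,99],72],
    [[5.4,204,99],72]
  ],
  "claw": -0.4
}}

```text
clock: 14.85
eef_pos: [0.5634, 0.2841, 0.0782]
tool_rot: [0.637, 0.771, 0.001, -0.001]
ft_force: [0.3, -0.2, -0.3]
grip_width: 0.0596
grasp_force: 0.0
```

Call:
{"name": "step_arm", "arguments": {
  "rows": [
    [[0,0,0],0],
    [[0,0,0],0],
    [[0,0,0],0],
    [[0,0,0],0]
  ],
  "claw": 1
}}

```text
clock: 15.35
eef_pos: [0.5643, 0.2846, 0.0796]
tool_rot: [0.637, 0.771, 0.003, -0.0]
ft_force: [-0.1, -0.0, 6.3]
grip_width: 0.0267
grasp_force: 61.4
```

Run:
```python
from h import *
o=bot.get_obs();print(o['eef_pos']);print(move([521.4,-90.9,83.5],-7.4))
```

```text
[0.56428013 0.28457731 0.07956437]
(array([-360.6, -112.9,   -5.6]), np.float64(18.3), 'q6', np.float64(1.85))
```

Call:
{"name": "step_arm", "arguments": {
  "rows": [
    [[0,0,-50],0],
    [[0,0,-90],0],
    [[-360,-113,-90],18.3],
    [[-360,-113,-90],18.3],
    [[-360,-113,-90],18.3],
    [[-360,-113,-90],18.3],
    [[-360,-113,-90],18.3],
    [[-360,-113,-90],18.3],
    [[-360,-113,-90],18.3],
    [[-360,-113,-35],18.3],
    [[-360,-113,-35],18.3],
    [[-360,-113,-35],18.3]
  ]
}}

```text
clock: 16.85
eef_pos: [0.5205, -0.09, 0.1126]
tool_rot: [0.751, 0.66, 0.001, -0.001]
ft_force: [-0.1, -0.1, -0.2]
grip_width: 0.027
grasp_force: 60.7
```

Run:
```python
from h import *
o=bot.get_obs();print(o['eef_pos'],o['grip_width']);print(move([521.4,-90.9,86],-7.4))
```

```text
[ 0.52052488 -0.09004642  0.11261114] 0.027020791596485277
(array([-0.8,  1. , 26.6]), np.float64(0.0), 'q6', np.float64(1.53))
```

Call:
{"name": "step_arm", "arguments": {
  "rows": [
    [[-0.8,1,15],0],
    [[-0.8,1,26],0],
    [[-0.8,1,26.5],0],
    [[-0.8,1,26.5],0],
    [[-0.8,1,26.5],0]
  ]
}}

```text
clock: 17.48
eef_pos: [0.5213, -0.0916, 0.0854]
tool_rot: [0.751, 0.66, 0.001, -0.001]
ft_force: [0.1, 2.0, 0.6]
grip_width: 0.0269
grasp_force: 61.8
```

Call:
{"name": "step_arm", "arguments": {
  "rows": [
    [[0,0,0],0],
    [[0,0,0],0],
    [[0,0,0],0],
    [[0,0,-40],0],
    [[0,0,-90],0],
    [[0,0,-90],0]
  ],
  "claw": -0.13
}}

```text
clock: 18.23
eef_pos: [0.5238, -0.0925, 0.1797]
tool_rot: [0.752, 0.66, 0.004, 0.003]
ft_force: [0.6, 0.3, -0.4]
grip_width: 0.0484
grasp_force: 0.0
```

Run:
```python
from h import *
for c in('scene','top'):
    p,d=shot(c);spacers(c,p,d)
    spacers(c,p,d,(.45,.57,-.11,.09))
print(move([479.6,387.5,79],-27.5))
```

```text
scene px [218. 250.] rgb [182. 164. 147.] c [467.  284.7] [31.  30.3] 54.0 mean [465.9 285.5] n 88
scene px [180. 261.] rgb [178. 161. 144.] c [480.7 385.7] [36.6 33.5] 60.5 mean [478.9 386.5] n 120
scene px [232. 269.] rgb [178. 161. 145.] c [379.7 294. ] [29.5 24.4] 6.9 mean [378.5 294.1] n 88
scene px [192. 281.] rgb [180.  33.  16.] c [392.2 393.4] [37.8 29.2] -72.0 mean [391.2 394.1] n 141
scene px [152. 281.] rgb [ 52. 128.  50.] c [442.3 472.7] [38.2 33.4] -79.4 mean [440.3 473.5] n 155
scene px [221. 288.] rgb [ 58.  86. 141.] c [331.9 348. ] [28.4 28.1] 84.9 mean [330.6 349.4] n 103
scene px [319. 202.] rgb [119. 107.  97.] c [519.7 -88.8] [42.5 30.9] 86.2 mean [515.3 -88.5] n 82
scene px [273. 215.] rgb [109.  96.  74.] c [533.4  66.8] [44.1 15.5] -77.1 mean [531.6  71. ] n 40
top px [176. 219.] rgb [142. 127. 112.] c [480.  388.4] [37.3 26.9] 63.1 mean [480.1 387.1] n 106
top px [210. 223.] rgb [142. 133. 119.] c [467.8 285.5] [31.2 27.5] 52.8 mean [467.7 285.4] n 92
top px [148. 232.] rgb [37. 88. 32.] c [441.6 472.6] [38.1 29. ] -78.3 mean [441.7 472.8] n 113
top px [174. 249.] rgb [141.  25.  17.] c [391.7 393.4] [34.7 28.4] -66.7 mean [391.6 394. ] n 92
top px [207. 253.] rgb [142. 131. 117.] c [380.  293.5] [26.9 25.4] 0.3 mean [379.7 294. ] n 73
top px [188. 269.] rgb [ 46.  58. 104.] c [331.6 348.8] [28.  23.7] 89.7 mean [331.1 349.7] n 76
(array([ 469.8, -103.5,   97.9]), np.float64(20.1), 'q6', np.float64(1.52))
```

Call:
{"name": "step_arm", "arguments": {
  "rows": [
    [[468.6,-100.8,0],20],
    [[468.6,-100.8,0],20],
    [[468.6,-100.8,0],20],
    [[468.6,-100.8,0],20],
    [[468.6,-100.8,0],20],
    [[468.6,-100.8,0],20],
    [[468.6,-100.8,0],20],
    [[468.6,-100.8,0],20],
    [[468.6,-100.8,50],20],
    [[468.6,-100.8,97],20],
    [[468.6,-100.8,97],20],
    [[468.6,-100.8,97],20]
  ],
  "claw": -0.4
}}

```text
clock: 19.82
eef_pos: [0.4821, 0.386, 0.08]
tool_rot: [0.855, 0.519, 0.001, -0.001]
ft_force: [1.0, -0.4, 0.5]
grip_width: 0.0597
grasp_force: 0.0
```

Call:
{"name": "step_arm", "arguments": {
  "rows": [
    [[0,0,0],0],
    [[0,0,0],0],
    [[0,0,0],0],
    [[0,0,0],0]
  ],
  "claw": 1
}}

```text
clock: 20.32
eef_pos: [0.4831, 0.3868, 0.0822]
tool_rot: [0.855, 0.519, 0.003, -0.001]
ft_force: [-0.8, -0.5, 6.4]
grip_width: 0.0266
grasp_force: 61.5
```

Run:
```python
from h import *
o=bot.get_obs();print(o['eef_pos']);print(move([527.2,-46.3,86],-7.4))
```

```text
[0.48311168 0.38684571 0.08220666]
(array([-364. ,  238.9,   -6. ]), np.float64(-20.1), 'q6', np.float64(2.72))
```

Call:
{"name": "step_arm", "arguments": {
  "rows": [
    [[0,0,-50],0],
    [[0,0,-90],0],
    [[-364,239,-90],-20],
    [[-364,239,-90],-20],
    [[-364,239,-90],-20],
    [[-364,239,-90],-20],
    [[-364,239,-90],-20],
    [[-364,239,-90],-20],
    [[-364,239,-90],-20],
    [[-364,239,-35],-20],
    [[-364,239,-35],-20],
    [[-364,239,-35],-20]
  ]
}}

```text
clock: 21.82
eef_pos: [0.5265, -0.0468, 0.1146]
tool_rot: [0.751, 0.66, 0.001, -0.001]
ft_force: [-0.7, 0.3, 0.1]
grip_width: 0.0269
grasp_force: 60.7
```

Run:
```python
from h import *
o=bot.get_obs();print(o['eef_pos'],o['grip_width']);print(move([527.2,-46.3,88.5],-7.4))
```

```text
[ 0.52654996 -0.04683038  0.11459412] 0.02689300346194118
(array([ 0.5,  0.6, 26.1]), np.float64(-0.0), 'q6', np.float64(1.61))
```

Call:
{"name": "step_arm", "arguments": {
  "rows": [
    [[0.5,0.6,15],0],
    [[0.5,0.6,25],0],
    [[0.5,0.6,26],0],
    [[0.5,0.6,26],0],
    [[0.5,0.6,26],0]
  ]
}}

```text
clock: 22.45
eef_pos: [0.5276, -0.0462, 0.0882]
tool_rot: [0.751, 0.66, 0.002, -0.0]
ft_force: [0.6, 1.2, 6.0]
grip_width: 0.0266
grasp_force: 61.4
```

Call:
{"name": "step_arm", "arguments": {
  "rows": [
    [[0,0,0],0],
    [[0,0,0],0],
    [[0,0,0],0],
    [[0,0,-40],0],
    [[0,0,-90],0],
    [[0,0,-90],0],
    [[0,0,-90],0]
  ],
  "claw": -0.13
}}

```text
clock: 23.32
eef_pos: [0.5265, -0.047, 0.1772]
tool_rot: [0.752, 0.66, 0.001, -0.001]
ft_force: [-0.5, -0.4, 0.6]
grip_width: 0.0481
grasp_force: 0.0
```

Run:
```python
from h import *
for c in('scene','top'):
    p,d=shot(c);spacers(c,p,d,(.25,.62,.2,.36))
    spacers(c,p,d,(.45,.57,-.11,.09))
print(move([467.3,285.3,79],-36),move([467.3,285.3,79],0))
```

```text
scene px [218. 250.] rgb [179. 162. 145.] c [467.7 285.1] [31.4 29.1] 50.6 mean [465.9 285.4] n 93
scene px [232. 269.] rgb [178. 161. 145.] c [379.3 293.9] [27.4 26. ] 7.4 mean [378.8 294.1] n 89
scene px [222. 287.] rgb [ 58.  89. 146.] c [332.8 346.8] [28.5 26.6] -2.7 mean [331.1 347.5] n 90
scene px [312. 203.] rgb [136. 124. 112.] c [525.8 -69.8] [82.9 34.1] 84.9 mean [521.3 -67.1] n 167
scene px [272. 216.] rgb [84. 78. 69.] c [528.   77.7] [24.   7.6] 84.6 mean [528.2  76.3] n 29
top px [210. 223.] rgb [141. 133. 118.] c [467.7 285.3] [32.6 27.5] 53.6 mean [467.2 284.7] n 91
top px [207. 253.] rgb [141. 130. 115.] c [379.8 294.7] [27.8 24.5] 4.9 mean [379.3 294.4] n 68
top px [189. 269.] rgb [ 38.  55. 107.] c [331.3 347. ] [24.6 23.8] 87.7 mean [331.1 347.8] n 67
(array([ 321.6, -100.7,   98.2]), np.float64(28.6), 'q6', np.float64(1.61)) (array([ 321.6, -100.7,   98.2]), np.float64(-7.4), 'q6', np.float64(1.61))
```

Call:
{"name": "step_arm", "arguments": {
  "rows": [
    [[321.6,-100.7,0],28.6],
    [[321.6,-100.7,0],28.6],
    [[321.6,-100.7,0],28.6],
    [[321.6,-100.7,0],28.6],
    [[321.6,-100.7,0],28.6],
    [[321.6,-100.7,0],28.6],
    [[321.6,-100.7,50],28.6],
    [[321.6,-100.7,98],28.6],
    [[321.6,-100.7,98],28.6],
    [[321.6,-100.7,98],28.6]
  ],
  "claw": -0.4
}}

```text
clock: 24.68
eef_pos: [0.4689, 0.2853, 0.0808]
tool_rot: [0.891, 0.454, 0.001, -0.001]
ft_force: [-0.1, 0.7, 0.6]
grip_width: 0.06
grasp_force: 0.0
```

Call:
{"name": "step_arm", "arguments": {
  "rows": [
    [[0,0,0],0],
    [[0,0,0],0],
    [[0,0,0],0],
    [[0,0,0],0]
  ],
  "claw": 1
}}

```text
clock: 25.18
eef_pos: [0.47, 0.2859, 0.0826]
tool_rot: [0.891, 0.454, 0.003, -0.001]
ft_force: [-1.1, -0.1, 5.8]
grip_width: 0.0266
grasp_force: 60.9
```

Run:
```python
from h import *
o=bot.get_obs();print(o['eef_pos'],o['clock']);print(move([532.3,-7.6,86],-7.4))
```

```text
[0.47000258 0.28587781 0.08262233] 25.175
(array([-200.6,  223.1,   -4.6]), np.float64(-28.7), 'q6', np.float64(2.75))
```

Call:
{"name": "step_arm", "arguments": {
  "rows": [
    [[0,0,-50],0],
    [[0,0,-90],0],
    [[-200.6,223,-90],-28.7],
    [[-200.6,223,-90],-28.7],
    [[-200.6,223,-90],-28.7],
    [[-200.6,223,-90],-28.7],
    [[-200.6,223,-90],-28.7],
    [[-200.6,223,-90],-28.7],
    [[-200.6,223,-35],-28.7],
    [[-200.6,223,-35],-28.7],
    [[-200.6,223,-35],-28.7]
  ]
}}

```text
clock: 26.55
eef_pos: [0.5312, -0.0075, 0.1157]
tool_rot: [0.751, 0.661, 0.001, -0.001]
ft_force: [0.0, 0.3, -0.6]
grip_width: 0.0264
grasp_force: 60.0
```

Run:
```python
from h import *
o=bot.get_obs();print(o['eef_pos'],o['grip_width']);print(move([532.3,-7.6,88.7],-7.4))
```

```text
[ 0.53116533 -0.00749558  0.11568797] 0.026390722233471407
(array([-0. ,  1.1, 27. ]), np.float64(0.1), 'q6', np.float64(1.68))
```

Call:
{"name": "step_arm", "arguments": {
  "rows": [
    [[0,1,15],0],
    [[0,1,26],0],
    [[0,1,26.5],0],
    [[0,1,26.5],0],
    [[0,1,26.5],0]
  ]
}}

```text
clock: 27.18
eef_pos: [0.5317, -0.0083, 0.088]
tool_rot: [0.751, 0.66, 0.001, -0.001]
ft_force: [-0.1, -0.4, 0.3]
grip_width: 0.0268
grasp_force: 61.7
```

Call:
{"name": "step_arm", "arguments": {
  "rows": [
    [[0,0,0],0],
    [[0,0,0],0],
    [[0,0,0],0],
    [[0,0,-40],0],
    [[0,0,-90],0],
    [[0,0,-90],0],
    [[0,0,-90],0]
  ],
  "claw": -0.13
}}

```text
clock: 28.05
eef_pos: [0.5316, -0.0086, 0.178]
tool_rot: [0.751, 0.66, 0.001, -0.001]
ft_force: [-0.2, 0.2, 0.3]
grip_width: 0.0479
grasp_force: 0.0
```

Run:
```python
from h import *
for c in('scene','top'):
    p,d=shot(c);spacers(c,p,d,(.25,.62,.2,.36))
    spacers(c,p,d,(.45,.57,-.11,.09))
print(move([380,294.3,79],4))
```

```text
scene px [232. 269.] rgb [178. 161. 145.] c [380.1 293.7] [29.6 25.1] 9.5 mean [378.6 294.2] n 89
scene px [222. 287.] rgb [ 59.  89. 147.] c [332.1 347.8] [27.3 26. ] -4.8 mean [330.6 347.5] n 89
scene px [307. 205.] rgb [145. 131. 119.] c [528.3 -51.5] [118.4  38.8] 82.5 mean [522.8 -48.3] n 247
scene px [272. 216.] rgb [85. 78. 68.] c [527.8  73.6] [30.6  9.2] -88.7 mean [529.1  76.2] n 30
top px [207. 253.] rgb [140. 129. 114.] c [379.7 294.6] [27.5 25.2] 5.0 mean [379.1 294.7] n 76
top px [189. 269.] rgb [ 39.  55. 105.] c [331.5 347.2] [25.4 23.7] 89.7 mean [331.2 348.2] n 67
(array([ 280.9, -188. ,   99. ]), np.float64(-11.3), 'q6', np.float64(1.68))
```

Call:
{"name": "step_arm", "arguments": {
  "rows": [
    [[281,-188,0],-12],
    [[281,-188,0],-12],
    [[281,-188,0],-12],
    [[281,-188,0],-12],
    [[281,-188,0],-12],
    [[281,-188,0],-12],
    [[281,-188,50],-12],
    [[281,-188,99],-12],
    [[281,-188,99],-12],
    [[281,-188,99],-12]
  ],
  "claw": -0.4
}}

```text
clock: 29.4
eef_pos: [0.3816, 0.2945, 0.0803]
tool_rot: [0.678, 0.735, 0.001, -0.001]
ft_force: [0.6, 0.9, 0.4]
grip_width: 0.0595
grasp_force: 0.0
```

Call:
{"name": "step_arm", "arguments": {
  "rows": [
    [[0,0,0],0],
    [[0,0,0],0],
    [[0,0,0],0],
    [[0,0,0],0]
  ],
  "claw": 1
}}

```text
clock: 29.9
eef_pos: [0.3826, 0.2952, 0.0819]
tool_rot: [0.678, 0.735, 0.003, -0.0]
ft_force: [-0.6, 0.6, 6.3]
grip_width: 0.0264
grasp_force: 59.9
```

Run:
```python
from h import *
o=bot.get_obs();print(o['eef_pos'],o['clock']);print(move([536.5,25.1,86],-7.4))
```

```text
[0.38257134 0.29521602 0.08188228] 29.9
(array([-281.7,  131.6,   -5. ]), np.float64(12.0), 'q6', np.float64(2.15))
```

Call:
{"name": "step_arm", "arguments": {
  "rows": [
    [[0,0,-50],0],
    [[0,0,-90],0],
    [[-281.5,132,-90],12],
    [[-281.5,132,-90],12],
    [[-281.5,132,-90],12],
    [[-281.5,132,-90],12],
    [[-281.5,132,-90],12],
    [[-281.5,132,-90],12],
    [[-281.5,132,-35],12],
    [[-281.5,132,-35],12],
    [[-281.5,132,-35],12]
  ]
}}

```text
clock: 31.28
eef_pos: [0.5358, 0.0252, 0.1153]
tool_rot: [0.751, 0.661, 0.001, -0.001]
ft_force: [0.9, 0.1, -0.0]
grip_width: 0.0267
grasp_force: 59.4
```

Run:
```python
from h import *
o=bot.get_obs();print(o['eef_pos'],o['grip_width']);print(move([536.5,25.1,88.2],-7.4))
```

```text
[0.53581854 0.02521023 0.11534002] 0.02667047697008264
(array([-0.1,  0.7, 27.1]), np.float64(0.1), 'q6', np.float64(1.74))
```

Call:
{"name": "step_arm", "arguments": {
  "rows": [
    [[0,0.7,15],0],
    [[0,0.7,26],0],
    [[0,0.7,26.7],0],
    [[0,0.7,26.7],0],
    [[0,0.7,26.7],0]
  ]
}}

```text
clock: 31.9
eef_pos: [0.5366, 0.0247, 0.0877]
tool_rot: [0.751, 0.66, 0.001, -0.001]
ft_force: [-1.0, 1.6, 4.1]
grip_width: 0.0266
grasp_force: 60.7
```

Call:
{"name": "step_arm", "arguments": {
  "rows": [
    [[0,0,0],0],
    [[0,0,0],0],
    [[0,0,0],0],
    [[0,0,-40],0],
    [[0,0,-90],0],
    [[0,0,-90],0],
    [[0,0,-90],0]
  ],
  "claw": -0.13
}}

```text
clock: 32.78
eef_pos: [0.5362, 0.0241, 0.1772]
tool_rot: [0.751, 0.66, 0.001, -0.001]
ft_force: [0.5, 0.0, 0.4]
grip_width: 0.0485
grasp_force: 0.0
```

Call:
{"name": "step_arm", "arguments": {
  "rows": [
    [[56.4,0,0],-90],
    [[56.4,0,0],-90],
    [[56.4,0,0],-90],
    [[56.4,0,0],-90],
    [[56.4,0,0],-90],
    [[56.4,0,0],-90],
    [[56.4,0,0],-90],
    [[56.4,0,0],-90],
    [[56.4,0,0],-90],
    [[56.4,0,0],-90]
  ],
  "claw": -0.4
}}

```text
clock: 34.02
eef_pos: [0.5426, 0.0799, 0.1758]
tool_rot: [0.065, 0.998, 0.001, -0.002]
ft_force: [0.5, -0.4, -0.2]
grip_width: 0.0596
grasp_force: 0.0
```

Run:
```python
from h import *
p,d=shot('scene','s2.png')
q=p[170:250,240:360,::-1];cv2.imwrite('pics/c3.png',cv2.resize(q,None,fx=6,fy=6,interpolation=cv2.INTER_CUBIC))
o=bot.get_obs();print(o['eef_pos'],o['clock']);print(move([543.6,81,116],82.6))
```

```text
[0.54277025 0.07997619 0.1760686 ] 34.075
(array([-0.9,  1. , 60.1]), np.float64(-0.0), 'q6', np.float64(0.27))
```

View pics/c3.png

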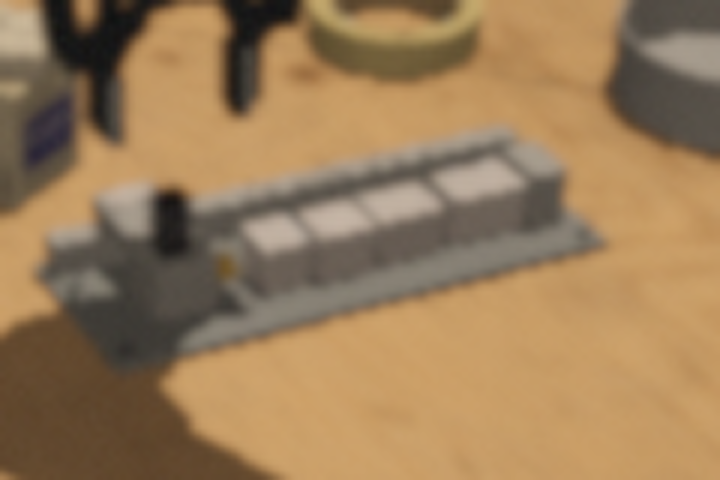

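Call:
{"name": "step_arm", "arguments": {
  "rows": [
    [[-0.9,1,60],0],
    [[-0.9,1,60],0],
    [[-0.9,1,60],0]
  ]
}}

```text
clock: 34.45
eef_pos: [0.5449, 0.0812, 0.1182]
tool_rot: [0.064, 0.998, 0.001, -0.0]
ft_force: [0.6, -0.2, 0.6]
grip_width: 0.0593
grasp_force: 0.0
```

Call:
{"name": "step_arm", "arguments": {
  "rows": [
    [[0,0,0],0],
    [[0,0,0],0],
    [[0,0,0],0],
    [[0,0,0],0],
    [[0,0,0],0]
  ],
  "claw": 1
}}

```text
clock: 35.08
eef_pos: [0.5455, 0.0806, 0.1194]
tool_rot: [0.064, 0.998, 0.001, 0.002]
ft_force: [-0.5, -1.4, 5.2]
grip_width: 0.015
grasp_force: 59.4
```

Call:
{"name": "step_arm", "arguments": {
  "rows": [
    [[0,-4,0],0],
    [[0,-8,0],0],
    [[0,-12,0],0],
    [[0,-16,0],0],
    [[0,-20,0],0],
    [[0,-24,0],0],
    [[0,-26,0],0],
    [[0,-28,0],0],
    [[0,-28,0],0]
  ]
}}

```text
clock: 36.2
eef_pos: [0.5422, 0.0555, 0.1194]
tool_rot: [0.063, 0.998, 0.004, 0.002]
ft_force: [0.1, 7.5, 6.3]
grip_width: 0.0147
grasp_force: 59.6
```

Run:
```python
from h import *
o=bot.get_obs();print(o['eef_pos'],o['ft_force'],o['clock']);e=o['eef_pos']*1000;print('carriage',.1288*e[0]+.9917*e[1]+15.5)
```

```text
[0.54215453 0.05547921 0.11943579] [0.11324043 7.48346351 6.30316292] 36.2
carriage 140.3482403262965
```

Carriage ≈ 140; 10 mm more, in force-checked steps.

Call:
{"name": "step_arm", "arguments": {
  "rows": [
    [[0,-2,0],0],
    [[0,-4,0],0],
    [[0,-4,0],0],
    [[0,-4,0],0]
  ]
}}

```text
clock: 36.7
eef_pos: [0.5417, 0.0516, 0.1194]
tool_rot: [0.063, 0.998, 0.004, 0.002]
ft_force: [-0.6, 6.1, 6.6]
grip_width: 0.0148
grasp_force: 59.6
```

Call:
{"name": "step_arm", "arguments": {
  "rows": [
    [[0,-2,0],0],
    [[0,-3,0],0],
    [[0,-3,0],0],
    [[0,-3,0],0]
  ]
}}

```text
clock: 37.2
eef_pos: [0.5413, 0.0489, 0.1194]
tool_rot: [0.063, 0.998, 0.004, 0.002]
ft_force: [-0.5, 7.9, 6.6]
grip_width: 0.015
grasp_force: 59.6
```

Call:
{"name": "step_arm", "arguments": {
  "rows": [
    [[0,-2,0],0],
    [[0,-3,0],0],
    [[0,-3,0],0],
    [[0,-3,0],0]
  ]
}}

```text
clock: 37.7
eef_pos: [0.541, 0.0465, 0.1195]
tool_rot: [0.063, 0.998, 0.005, 0.002]
ft_force: [-0.5, 10.1, 5.9]
grip_width: 0.0148
grasp_force: 59.6
```

Run:
```python
from h import *
o=bot.get_obs();print(o['eef_pos'],o['ft_force'],o['clock']);e=o['eef_pos']*1000;print('carriage',.1288*e[0]+.9917*e[1]+15.5)
p,d=shot('scene','s3.png')
q=p[170:250,240:360,::-1];cv2.imwrite('pics/c4.png',cv2.resize(q,None,fx=6,fy=6,interpolation=cv2.INTER_CUBIC))
```

```text
[0.54099377 0.04649919 0.11945015] [-0.48010094 10.08547054  5.85225824] 37.7
carriage 131.2932491842113
```

View pics/c4.png

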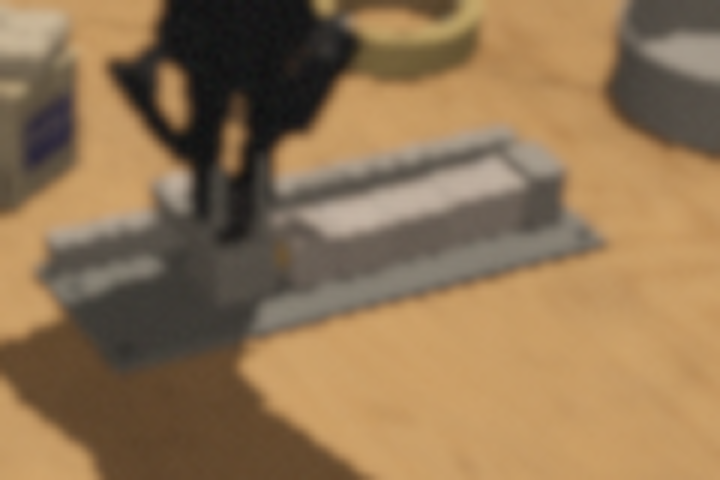

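Call:
{"name": "step_arm", "arguments": {
  "rows": [
    [[0,-1,0],0],
    [[0,-1.8,0],0],
    [[0,-1.8,0],0],
    [[0,-1.8,0],0]
  ]
}}

```text
clock: 38.25
eef_pos: [0.5408, 0.0451, 0.1194]
tool_rot: [0.063, 0.998, 0.005, 0.002]
ft_force: [-0.8, 10.7, 4.7]
grip_width: 0.015
grasp_force: 59.7
```

Run:
```python
from h import *
o=bot.get_obs();print(o['eef_pos'],o['ft_force'],o['clock']);e=o['eef_pos']*1000;print('carriage',.1288*e[0]+.9917*e[1]+15.5)
```

```text
[0.54078871 0.04508402 0.11944175] [-0.80564112 10.73866628  4.6910443 ] 38.25
carriage 129.8634109963679
```

Call:
{"name": "step_arm", "arguments": {
  "rows": [
    [[0,1.5,0],0],
    [[0,2.5,0],0],
    [[0,2.5,0],0]
  ]
}}

```text
clock: 38.62
eef_pos: [0.5408, 0.0455, 0.1194]
tool_rot: [0.064, 0.998, 0.003, 0.002]
ft_force: [-0.8, 4.5, 6.7]
grip_width: 0.015
grasp_force: 59.7
```

Call:
{"name": "step_arm", "arguments": {
  "rows": [
    [[0,0,0],0],
    [[0,0,0],0],
    [[0,0,0],0],
    [[0,0,0],0],
    [[0,0,-50],0],
    [[0,0,-50],0],
    [[0,0,-50],0]
  ],
  "claw": -0.4
}}

```text
clock: 39.5
eef_pos: [0.5398, 0.0439, 0.1675]
tool_rot: [0.064, 0.998, 0.001, 0.0]
ft_force: [0.5, 0.1, -0.6]
grip_width: 0.0597
grasp_force: 0.0
```

Run:
```python
from h import *
for c in('scene','top'):
    p,d=shot(c)
    for b,uv in blobs(c,d,.055,.08,(.4,.6,-.2,.15)):print('post',*rect(b),len(b))
    spacers(c,p,d,(.45,.57,-.11,.09))
    for b,uv in blobs(c,d,.033,.045,(.4,.65,-.2,.2)):print('jaw/carr',*rect(b),uv.mean(0).round(),len(b))
o=bot.get_obs();print(o['eef_pos'],o['clock'])
q=p[150:240,270:370,::-1];cv2.imwrite('pics/c5.png',cv2.resize(q,None,fx=6,fy=6,interpolation=cv2.INTER_CUBIC))
```

```text
post [538.5  46.9] [22.  16.5] -13.7 45
scene px [300. 206.] rgb [140. 127. 115.] c [528.6 -22.9] [173.4  34.2] 83.3 mean [524.  -25.3] n 341
jaw/carr [519.6 -73. ] [135.1  39. ] 87.4 [315. 201.] 206
jaw/carr [562.6  41.8] [80.8 36.3] -6.8 [274. 206.] 143
jaw/carr [532.2   2.3] [31.4 29.6] 80.5 [290. 207.] 41
top px [329. 203.] rgb [135. 138. 125.] c [523.8 -72. ] [68.1 30.2] 85.5 mean [523.7 -71.1] n 130
jaw/carr [524.8 -62.3] [53.6 27.9] 88.5 [326. 203.] 87
jaw/carr [ 517.9 -113. ] [47.9 33.5] 88.9 [344. 204.] 128
[0.5390827  0.0439146  0.16642758] 39.6
```

Call:
{"name": "step_arm", "arguments": {
  "rows": [
    [[0,1.5,50],0],
    [[0,1.5,50],0],
    [[0,1.5,50],0]
  ]
}}

```text
clock: 39.98
eef_pos: [0.54, 0.0456, 0.1176]
tool_rot: [0.064, 0.998, 0.001, -0.001]
ft_force: [0.3, -0.3, 0.9]
grip_width: 0.0596
grasp_force: 0.0
```

Call:
{"name": "step_arm", "arguments": {
  "rows": [
    [[0,0,0],0],
    [[0,0,0],0],
    [[0,0,0],0],
    [[0,0,0],0],
    [[0,5,0],0],
    [[0,15,0],0],
    [[0,25,0],0],
    [[0,35,0],0],
    [[0,38,0],0],
    [[0,38,0],0]
  ],
  "claw": 1
}}

```text
clock: 41.22
eef_pos: [0.5456, 0.0819, 0.1188]
tool_rot: [0.065, 0.998, -0.0, 0.001]
ft_force: [-0.8, -4.9, 5.8]
grip_width: 0.0145
grasp_force: 59.5
```

Call:
{"name": "step_arm", "arguments": {
  "rows": [
    [[0,0,0],0],
    [[0,0,0],0],
    [[0,0,0],0],
    [[0,0,-50],0],
    [[0,0,-60],0],
    [[0,-60,-60],90],
    [[0,-60,-60],90],
    [[0,-60,-60],90],
    [[0,-60,-60],90],
    [[0,-60,-60],90],
    [[0,-60,-60],90],
    [[0,-60,-60],90]
  ],
  "claw": -0.4
}}

```text
clock: 42.72
eef_pos: [0.5369, 0.0238, 0.1768]
tool_rot: [0.662, 0.75, 0.001, -0.001]
ft_force: [1.1, 0.2, 0.9]
grip_width: 0.0596
grasp_force: 0.0
```

Run:
```python
from h import *
p,d=shot('scene');
spacers('scene',p,d,(.45,.57,-.11,.09))
for b,uv in blobs('scene',d,.055,.08,(.4,.6,-.2,.15)):print('post',*rect(b),len(b))
for b,uv in blobs('scene',d,.038,.055,(.4,.75,-.5,-.22)):
    xy=b[:,:2]*1000
    from scipy.optimize import least_squares
    r=least_squares(lambda q:np.hypot(*(xy-q).T)-73.5,xy.mean(0),loss='soft_l1');print('tin',r.x,len(b),rect(b))
p,d=shot('top')
for b,uv in blobs('top',d,.034,.056,(.4,.75,-.5,-.22)):print('rim',*rect(b),len(b))
P,_=lev('top',d);m=(abs(P[:,2]-.003)<.004)&(P[:,0]>.5)&(P[:,0]<.63)&(P[:,1]>-.39)&(P[:,1]<-.26)
print('floor z',np.median(P[m],0))
r=[r for r in bot.trace('tin','top')];print([x['score'] for x in r])
P,_=lev('top',d,r[0]['pixels']);print('tin top',rect(P[P[:,2]>.03]),rect(P))
def at(u):return (524.4+.1288*u,-68.1+.9917*u)
for u in(74,46,12,-28):print(u,np.round(at(u),1),move([*at(u),86],-7.4))
print(bot.get_obs()['eef_pos'],bot.get_obs()['clock'])
```

```text
scene px [305. 205.] rgb [156. 142. 129.] c [526.3 -45.1] [131.6  38.1] 85.3 mean [523.  -42.7] n 289
scene px [272. 216.] rgb [86. 78. 68.] c [529.6  76.4] [22.7  7.3] 74.6 mean [529.1  76.1] n 28
post [544.8  82.4] [19.3 17.4] -32.7 47
tin [ 563.02405086 -322.59869343] 131 (array([ 582.7, -301. ]), array([157.6,  92.1]), -39.6)
rim [ 581.6 -355.2] [147.9  71.4] 28.2 138
rim [ 556.9 -258.6] [100.3  22.5] 6.3 63
rim [ 494.4 -309.6] [67.5  9.3] 79.6 34
floor z [ 0.56722288 -0.32558375  0.00290236]
[0.83, 0.52, 0.5]
tin top (array([ 562.9, -322.4]), array([149. , 145.6]), -39.5) (array([ 564.6, -324.4]), array([156.3, 146.2]), -45.4)
74 [533.9   5.3] (array([-18.2,  -5.5,  90.9]), np.float64(15.0), 'q6', np.float64(1.48))
46 [530.3 -22.5] (array([-45.2, -12.8,  90.9]), np.float64(15.0), 'q6', np.float64(1.48))
12 [525.9 -56.2] (array([-78. , -21.6,  90.8]), np.float64(15.0), 'q6', np.float64(1.48))
-28 [520.8 -95.9] (array([-116.7,  -31.9,   90.6]), np.float64(15.0), 'q6', np.float64(1.48))
[0.53700031 0.02374889 0.17698435] 42.875
```

Call:
{"name": "step_arm", "arguments": {
  "rows": [
    [[-18.2,-5.5,30],15],
    [[-18.2,-5.5,50],15],
    [[-18.2,-5.5,90],15],
    [[-18.2,-5.5,90],15],
    [[-18.2,-5.5,90],15]
  ]
}}

```text
clock: 43.5
eef_pos: [0.5347, 0.0052, 0.0882]
tool_rot: [0.752, 0.66, 0.001, -0.001]
ft_force: [-0.2, 0.3, 1.0]
grip_width: 0.0596
grasp_force: 0.0
```

Call:
{"name": "step_arm", "arguments": {
  "rows": [
    [[0,0,0],0],
    [[0,0,0],0],
    [[0,0,0],0],
    [[0,0,0],0]
  ],
  "claw": 1
}}

```text
clock: 44.0
eef_pos: [0.5354, 0.0052, 0.0892]
tool_rot: [0.752, 0.659, 0.002, 0.0]
ft_force: [-0.2, -0.2, 6.2]
grip_width: 0.027
grasp_force: 60.3
```

Call:
{"name": "step_arm", "arguments": {
  "rows": [
    [[0,0,-40],0],
    [[0,0,-90],0],
    [[0,0,-90],0]
  ]
}}

```text
clock: 44.38
eef_pos: [0.5371, 0.005, 0.1822]
tool_rot: [0.752, 0.659, 0.005, 0.002]
ft_force: [0.5, 0.1, -1.1]
grip_width: 0.0265
grasp_force: 59.7
```

Run:
```python
from h import *
o=bot.get_obs();print(o['eef_pos']);print(move([600,-322.5,130],90),move([563,-352.5,130],0))
```

```text
[0.53710611 0.00501719 0.18221359]
(array([-316.7,  104.7,   51.9]), np.float64(82.5), 'q6', np.float64(1.71)) (array([-351.3,   72. ,   51.4]), np.float64(-7.5), 'q6', np.float64(1.71))
```

Call:
{"name": "step_arm", "arguments": {
  "rows": [
    [[-316.7,104.7,0],82.5],
    [[-316.7,104.7,0],82.5],
    [[-316.7,104.7,0],82.5],
    [[-316.7,104.7,0],82.5],
    [[-316.7,104.7,0],82.5],
    [[-316.7,104.7,0],82.5],
    [[-316.7,104.7,0],82.5],
    [[-316.7,104.7,0],82.5],
    [[-316.7,104.7,35],82.5],
    [[-316.7,104.7,35],82.5],
    [[-316.7,104.7,35],82.5]
  ]
}}

```text
clock: 45.75
eef_pos: [0.5963, -0.3226, 0.1415]
tool_rot: [1.0, -0.0, -0.0, -0.002]
ft_force: [0.6, 0.2, 0.4]
grip_width: 0.0267
grasp_force: 59.7
```

Run:
```python
from h import *
o=bot.get_obs();print(o['eef_pos']);print(move([600,-322.5,86],90))
```

```text
[ 0.5962991  -0.3226246   0.14148688]
(array([ 3.7,  0.1, 55.5]), np.float64(-0.0), 'q6', np.float64(2.65))
```

Call:
{"name": "step_arm", "arguments": {
  "rows": [
    [[3.7,0,30],0],
    [[3.7,0,50],0],
    [[3.7,0,55],0],
    [[3.7,0,55],0],
    [[3.7,0,55],0]
  ]
}}

```text
clock: 46.38
eef_pos: [0.601, -0.3231, 0.0882]
tool_rot: [1.0, -0.0, 0.001, -0.001]
ft_force: [-1.1, 0.4, -0.3]
grip_width: 0.0264
grasp_force: 59.7
```

Call:
{"name": "step_arm", "arguments": {
  "rows": [
    [[0,0,0],0],
    [[0,0,0],0],
    [[0,0,0],0],
    [[0,0,-50],0],
    [[0,0,-95],0],
    [[0,0,-95],0],
    [[0,0,-95],0]
  ],
  "claw": -0.1
}}

```text
clock: 47.25
eef_pos: [0.5999, -0.3227, 0.1813]
tool_rot: [1.0, -0.0, 0.0, -0.002]
ft_force: [0.3, 0.3, -1.2]
grip_width: 0.0473
grasp_force: 0.0
```

Run:
```python
from h import *
p,d=shot('scene');
spacers('scene',p,d,(.45,.57,-.11,.06))
spacers('scene',p,d,(.45,.67,-.41,-.25))
p,d=shot('top')
spacers('top',p,d,(.45,.57,-.11,.06));spacers('top',p,d,(.45,.67,-.41,-.25))
o=bot.get_obs();print(o['eef_pos'],move([530.3,-22.5,86],-7.4))
```

```text
scene px [312. 203.] rgb [149. 136. 123.] c [523.8 -67.6] [82.6 31.7] 89.7 mean [520.1 -64.7] n 174
scene px [291. 209.] rgb [149. 135. 122.] c [530.8   5.2] [32.4 32.3] -8.7 mean [527.2   7.2] n 83
scene px [359. 169.] rgb [81. 74. 66.] c [ 621.9 -343.6] [111.5  31. ] 71.8 mean [ 622.4 -351.9] n 91
scene px [356. 174.] rgb [93. 83. 74.] c [ 601.7 -319.6] [35.  28.5] -79.6 mean [ 599.2 -319.5] n 45
scene px [362. 187.] rgb [82. 76. 68.] c [ 516.8 -269.8] [72.1 17.6] 41.9 mean [ 516.6 -270.4] n 74
top px [327. 203.] rgb [136. 139. 126.] c [523.7 -67.4] [81.  30.4] 88.4 mean [523.2 -66.5] n 191
top px [411. 178.] rgb [49. 43. 39.] c [ 598.  -320.4] [24.3 18.7] 89.7 mean [ 597.4 -320.7] n 41
[ 0.59920445 -0.32233707  0.17962921] (array([ -68.9, -299.4,   95.2]), np.float64(-82.6), 'q6', np.float64(2.65))
```

Run:
```python
from h import *
p,d=shot('scene','s4.png')
q=p[150:250,240:390,::-1];cv2.imwrite('pics/c6.png',cv2.resize(q,None,fx=5,fy=5,interpolation=cv2.INTER_CUBIC))
p,d=shot('top')
for b,uv in blobs('top',d,.02,.039,(.48,.565,-.11,.06)):print(rect(b),len(b),b[:,2].max())
```

```text
(array([532.5,   5.8]), array([29.9, 27.8]), 89.3) 74 0.03891541716103079
(array([523.2, -66.9]), array([80.3, 29. ]), 86.5) 237 0.038851059118939046
```

View pics/c6.png

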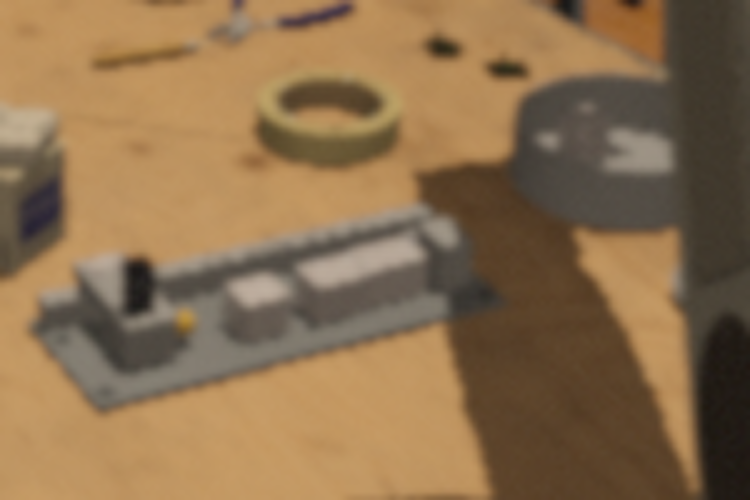

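Run:
```python
from h import *
print(move([533.5,5.5,88],-5))
```

```text
(array([ -65.8, -327.4,   93.2]), np.float64(-85.0), 'q6', np.float64(2.65))
```

Call:
{"name": "step_arm", "arguments": {
  "rows": [
    [[-65.8,-327.4,0],-85],
    [[-65.8,-327.4,0],-85],
    [[-65.8,-327.4,0],-85],
    [[-65.8,-327.4,0],-85],
    [[-65.8,-327.4,0],-85],
    [[-65.8,-327.4,0],-85],
    [[-65.8,-327.4,0],-85],
    [[-65.8,-327.4,0],-85],
    [[-65.8,-327.4,50],-85],
    [[-65.8,-327.4,93],-85],
    [[-65.8,-327.4,93],-85],
    [[-65.8,-327.4,93],-85]
  ],
  "claw": -0.3
}}

```text
clock: 48.95
eef_pos: [0.5351, 0.0049, 0.0902]
tool_rot: [0.738, 0.675, 0.001, -0.001]
ft_force: [-0.3, 0.4, 0.3]
grip_width: 0.0558
grasp_force: 0.0
```

Call:
{"name": "step_arm", "arguments": {
  "rows": [
    [[0,0,0],0],
    [[0,0,0],0],
    [[0,0,0],0],
    [[0,0,0],0]
  ],
  "claw": 1
}}

```text
clock: 49.45
eef_pos: [0.5361, 0.0049, 0.0916]
tool_rot: [0.738, 0.675, 0.003, 0.001]
ft_force: [-0.7, -0.2, 6.4]
grip_width: 0.0266
grasp_force: 60.7
```

Call:
{"name": "step_arm", "arguments": {
  "rows": [
    [[0,0,-40],0],
    [[0,0,-90],0],
    [[0,0,-90],0],
    [[0,0,-90],0]
  ]
}}

```text
clock: 49.95
eef_pos: [0.5344, 0.0046, 0.1797]
tool_rot: [0.738, 0.675, 0.001, -0.001]
ft_force: [-0.1, -0.0, -0.5]
grip_width: 0.0265
grasp_force: 59.9
```

Run:
```python
from h import *
o=bot.get_obs();print(o['eef_pos']);print(move([524,-322.5,145],90))
```

```text
[0.53442097 0.00464268 0.17972677]
(array([-326.9,   18.4,   33.8]), np.float64(85.0), 'q6', np.float64(1.67))
```

Call:
{"name": "step_arm", "arguments": {
  "rows": [
    [[-326.9,18.4,0],85],
    [[-326.9,18.4,0],85],
    [[-326.9,18.4,0],85],
    [[-326.9,18.4,0],85],
    [[-326.9,18.4,0],85],
    [[-326.9,18.4,0],85],
    [[-326.9,18.4,0],85],
    [[-326.9,18.4,0],85],
    [[-326.9,18.4,33],85],
    [[-326.9,18.4,33],85],
    [[-326.9,18.4,33],85]
  ]
}}

```text
clock: 51.32
eef_pos: [0.5238, -0.3223, 0.145]
tool_rot: [1.0, -0.0, -0.001, -0.002]
ft_force: [0.5, 0.2, 0.9]
grip_width: 0.0267
grasp_force: 59.8
```

Run:
```python
from h import *
o=bot.get_obs();print(o['eef_pos']);print(move([524,-322.5,89],90))
```

```text
[ 0.52381549 -0.32228367  0.14495725]
(array([ 0.3,  0.4, 56. ]), np.float64(-0.0), 'q6', np.float64(2.59))
```

Call:
{"name": "step_arm", "arguments": {
  "rows": [
    [[0,0,30],0],
    [[0,0,50],0],
    [[0,0,55.5],0],
    [[0,0,55.5],0],
    [[0,0,55.5],0]
  ]
}}

```text
clock: 51.95
eef_pos: [0.525, -0.3228, 0.0914]
tool_rot: [1.0, -0.0, 0.001, -0.001]
ft_force: [-0.4, 0.7, -0.2]
grip_width: 0.0266
grasp_force: 59.8
```

Call:
{"name": "step_arm", "arguments": {
  "rows": [
    [[0,0,0],0],
    [[0,0,0],0],
    [[0,0,0],0],
    [[0,0,-50],0],
    [[0,0,-95],0],
    [[0,0,-95],0],
    [[0,0,-95],0]
  ],
  "claw": -0.1
}}

```text
clock: 52.82
eef_pos: [0.5239, -0.3225, 0.1848]
tool_rot: [1.0, -0.0, 0.0, -0.001]
ft_force: [-0.7, 0.5, -1.0]
grip_width: 0.047
grasp_force: 0.0
```

Run:
```python
from h import *
for c in('scene','top'):
    p,d=shot(c)
    for b,uv in blobs(c,d,.02,.039,(.46,.565,-.11,.06)):print(c,*rect(b),len(b))
o=bot.get_obs();print(o['eef_pos'],o['clock'],move([525.9,-56.2,88],-7.4))
```

```text
scene [523.6 -67.5] [82.4 35.9] 87.7 216
top [523.8 -67.1] [80.6 31.3] 88.5 242
[ 0.52329654 -0.32210378  0.18335802] 52.925 (array([   2.6, -265.5,   96.5]), np.float64(-82.6), 'q6', np.float64(2.59))
```

Run:
```python
from h import *
p,d=shot('scene');q=p[180:235,270:345,::-1];a=cv2.resize(q,(750,550),interpolation=cv2.INTER_CUBIC)
cv2.imwrite('pics/c7.png',a)
P,uv=lev('scene',d);m=(P[:,2]>.024)&(P[:,2]<.0365)&(P[:,0]>.48)&(P[:,0]<.56)&(P[:,1]>-.11)&(P[:,1]<0)
Q=P[m]*1000
for y in range(-110,0,8):
    s=Q[(Q[:,1]>=y)&(Q[:,1]<y+8)]
    if len(s):print(y,len(s),s[:,0].min().round(),s[:,0].max().round(),np.median(s[:,2]).round(1))
```

```text
-110 9 511.0 535.0 31.9
-102 17 504.0 534.0 31.8
-94 12 510.0 535.0 34.5
-86 18 508.0 539.0 33.5
-78 20 509.0 540.0 33.8
-70 11 511.0 540.0 32.5
-62 18 509.0 542.0 33.4
-54 15 510.0 535.0 34.1
-46 20 509.0 543.0 33.0
-38 23 508.0 540.0 32.4
-30 10 513.0 537.0 31.5
```

View pics/c7.png

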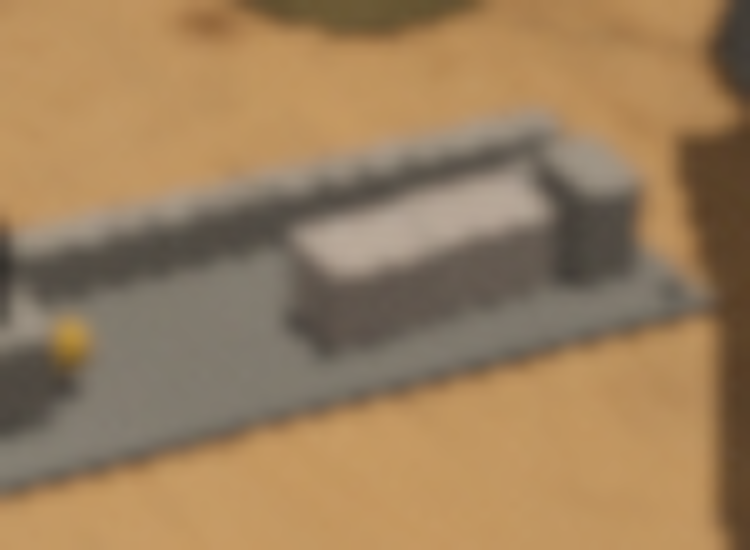

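Run:
```python
from h import *
print(move([526,-46.5,88],-5))
```

```text
(array([   2.7, -275.2,   96.5]), np.float64(-85.0), 'q6', np.float64(2.59))
```

Call:
{"name": "step_arm", "arguments": {
  "rows": [
    [[2.7,-275.2,0],-85],
    [[2.7,-275.2,0],-85],
    [[2.7,-275.2,0],-85],
    [[2.7,-275.2,0],-85],
    [[2.7,-275.2,0],-85],
    [[2.7,-275.2,0],-85],
    [[2.7,-275.2,0],-85],
    [[2.7,-275.2,0],-85],
    [[2.7,-275.2,50],-85],
    [[2.7,-275.2,96],-85],
    [[2.7,-275.2,96],-85],
    [[2.7,-275.2,96],-85]
  ],
  "claw": -0.3
}}

```text
clock: 54.48
eef_pos: [0.5276, -0.0472, 0.0904]
tool_rot: [0.738, 0.675, 0.001, -0.001]
ft_force: [0.3, 0.1, -0.6]
grip_width: 0.0557
grasp_force: 0.0
```

Call:
{"name": "step_arm", "arguments": {
  "rows": [
    [[0,0,0],0],
    [[0,0,0],0],
    [[0,0,0],0],
    [[0,0,0],0]
  ],
  "claw": 1
}}

```text
clock: 54.98
eef_pos: [0.5286, -0.0473, 0.092]
tool_rot: [0.738, 0.675, 0.003, 0.001]
ft_force: [-0.8, 1.1, 6.4]
grip_width: 0.0264
grasp_force: 60.8
```

Call:
{"name": "step_arm", "arguments": {
  "rows": [
    [[0,0,-40],0],
    [[0,0,-90],0],
    [[0,0,-90],0],
    [[0,0,-90],0]
  ]
}}

```text
clock: 55.48
eef_pos: [0.5269, -0.0474, 0.1801]
tool_rot: [0.738, 0.675, 0.001, -0.001]
ft_force: [0.4, 0.4, -0.2]
grip_width: 0.0263
grasp_force: 60.0
```

Run:
```python
from h import *
o=bot.get_obs();print(o['eef_pos']);print(move([563,-352.5,145],0))
```

```text
[ 0.52690319 -0.04739571  0.18009686]
(array([-300.8,   62.8,   34.3]), np.float64(-5.0), 'q6', np.float64(1.57))
```

Call:
{"name": "step_arm", "arguments": {
  "rows": [
    [[-300.8,62.8,0],-5],
    [[-300.8,62.8,0],-5],
    [[-300.8,62.8,0],-5],
    [[-300.8,62.8,0],-5],
    [[-300.8,62.8,0],-5],
    [[-300.8,62.8,0],-5],
    [[-300.8,62.8,33],-5],
    [[-300.8,62.8,33],-5],
    [[-300.8,62.8,33],-5]
  ]
}}

```text
clock: 56.6
eef_pos: [0.5631, -0.3515, 0.1458]
tool_rot: [0.707, 0.707, 0.001, -0.002]
ft_force: [0.5, -0.2, 0.1]
grip_width: 0.0268
grasp_force: 59.9
```

Run:
```python
from h import *
o=bot.get_obs();print(o['eef_pos'],o['clock']);print(move([563,-352.5,89],0))
p,d=shot('top')
for b,uv in blobs('top',d,.02,.039,(.46,.565,-.12,.06)):print(*rect(b),len(b))
```

```text
[ 0.56309225 -0.35146514  0.14578689] 56.6
(array([-1.2, -0. , 56.8]), np.float64(0.0), 'q6', np.float64(1.01))
[522.6 -85.4] [42.9 29.3] 83.3 131
```

Call:
{"name": "step_arm", "arguments": {
  "rows": [
    [[-1.2,0,30],0],
    [[-1.2,0,50],0],
    [[-1.2,0,56],0],
    [[-1.2,0,56],0],
    [[-1.2,0,56],0]
  ]
}}

```text
clock: 57.28
eef_pos: [0.564, -0.3539, 0.0915]
tool_rot: [0.707, 0.707, 0.001, 0.0]
ft_force: [-0.0, -0.6, 0.1]
grip_width: 0.0263
grasp_force: 59.9
```

Call:
{"name": "step_arm", "arguments": {
  "rows": [
    [[0,0,0],0],
    [[0,0,0],0],
    [[0,0,0],0],
    [[0,0,-50],0],
    [[0,0,-95],0],
    [[0,0,-95],0],
    [[0,0,-95],0]
  ],
  "claw": -0.1
}}

```text
clock: 58.15
eef_pos: [0.5629, -0.3537, 0.1847]
tool_rot: [0.707, 0.707, 0.001, -0.001]
ft_force: [0.1, 0.0, -0.6]
grip_width: 0.0469
grasp_force: 0.0
```

Run:
```python
from h import *
o=bot.get_obs();print(o['eef_pos'],o['clock'],move([523.5,-86,88],-7))
```

```text
[ 0.56292512 -0.35366341  0.18470573] 58.15 (array([267.3, -39.7,  97.5]), np.float64(7.0), 'q6', np.float64(1.01))
```

Call:
{"name": "step_arm", "arguments": {
  "rows": [
    [[267.3,-39.7,0],7],
    [[267.3,-39.7,0],7],
    [[267.3,-39.7,0],7],
    [[267.3,-39.7,0],7],
    [[267.3,-39.7,0],7],
    [[267.3,-39.7,50],7],
    [[267.3,-39.7,96],7],
    [[267.3,-39.7,96],7],
    [[267.3,-39.7,96],7]
  ],
  "claw": -0.3
}}

```text
clock: 59.28
eef_pos: [0.5242, -0.0868, 0.0902]
tool_rot: [0.749, 0.662, 0.001, -0.001]
ft_force: [0.3, -0.1, 1.0]
grip_width: 0.0553
grasp_force: 0.0
```

Call:
{"name": "step_arm", "arguments": {
  "rows": [
    [[0,0,0],0],
    [[0,0,0],0],
    [[0,0,0],0],
    [[0,0,0],0]
  ],
  "claw": 1
}}

```text
clock: 59.78
eef_pos: [0.5252, -0.0866, 0.0918]
tool_rot: [0.749, 0.662, 0.002, 0.001]
ft_force: [-0.3, -0.7, 6.0]
grip_width: 0.0265
grasp_force: 61.0
```

Call:
{"name": "step_arm", "arguments": {
  "rows": [
    [[0,0,-40],0],
    [[0,0,-90],0],
    [[0,0,-90],0],
    [[0,0,-90],0]
  ]
}}

```text
clock: 60.28
eef_pos: [0.5235, -0.0864, 0.18]
tool_rot: [0.749, 0.662, 0.001, -0.001]
ft_force: [0.8, -0.1, -0.7]
grip_width: 0.0267
grasp_force: 60.2
```

Run:
```python
from h import *
o=bot.get_obs();print(o['eef_pos']);print(move([563,-292.5,145],0))
```

```text
[ 0.52353211 -0.08643039  0.17995197]
(array([-199.8,   64.4,   34.4]), np.float64(-7.0), 'q6', np.float64(1.53))
```

Call:
{"name": "step_arm", "arguments": {
  "rows": [
    [[-199.8,64.4,0],-7],
    [[-199.8,64.4,0],-7],
    [[-199.8,64.4,0],-7],
    [[-199.8,64.4,0],-7],
    [[-199.8,64.4,33],-7],
    [[-199.8,64.4,33],-7],
    [[-199.8,64.4,33],-7]
  ]
}}

```text
clock: 61.15
eef_pos: [0.5627, -0.292, 0.1455]
tool_rot: [0.707, 0.707, 0.001, -0.002]
ft_force: [0.6, -0.2, -0.0]
grip_width: 0.0266
grasp_force: 60.1
```

Run:
```python
from h import *
o=bot.get_obs();print(o['eef_pos'],o['clock']);print(move([563,-292.5,89],0))
```

```text
[ 0.56268487 -0.2919745   0.14551318] 61.15
(array([-0.7,  0.4, 56.5]), np.float64(-0.0), 'q6', np.float64(1.09))
```

Call:
{"name": "step_arm", "arguments": {
  "rows": [
    [[-0.7,0.4,30],0],
    [[-0.7,0.4,50],0],
    [[-0.7,0.4,56],0],
    [[-0.7,0.4,56],0],
    [[-0.7,0.4,56],0]
  ]
}}

```text
clock: 61.78
eef_pos: [0.5644, -0.2933, 0.0916]
tool_rot: [0.707, 0.707, 0.002, 0.0]
ft_force: [-0.4, -1.1, -0.1]
grip_width: 0.0263
grasp_force: 60.1
```

Call:
{"name": "step_arm", "arguments": {
  "rows": [
    [[0,0,0],0],
    [[0,0,0],0],
    [[0,0,0],0],
    [[0,0,-50],0],
    [[0,0,-100],0],
    [[180,-130,-100],0],
    [[180,-130,-100],0],
    [[180,-130,-100],0],
    [[180,-130,-100],0],
    [[180,-130,-100],0],
    [[180,-130,-100],0]
  ],
  "claw": -0.1
}}

```text
clock: 63.15
eef_pos: [0.4345, -0.1137, 0.1911]
tool_rot: [0.707, 0.707, 0.002, 0.0]
ft_force: [0.8, 1.0, -0.1]
grip_width: 0.0472
grasp_force: 0.0
```

Run:
```python
from h import *
p,d=shot('top','t5.png')
q=p[140:300,350:470,::-1];cv2.imwrite('pics/c8.png',cv2.resize(q,None,fx=3.7,fy=3.7,interpolation=cv2.INTER_CUBIC))
spacers('top',p,d,(.45,.67,-.41,-.25))
for b,uv in blobs('top',d,.036,.056,(.4,.75,-.5,-.22)):print('rim',*rect(b),len(b))
for b,uv in blobs('top',d,.004,.012,(.25,.48,-.45,-.15)):print('lid',*rect(b),len(b))
for b,uv in blobs('top',d,.018,.045,(.25,.47,-.45,-.15)):print('knob',*rect(b),b[:,:2].mean(0),len(b),b[:,2].max())
P,uv=lev('top',d);m=(P[:,2]>.036)&(P[:,2]<.056)&(np.hypot(P[:,0]-.563,P[:,1]+.3225)<.085);print(rect(P[m]))
print(bot.get_obs()['eef_pos'])
```

```text
top px [411. 177.] rgb [137. 140. 127.] c [ 600.3 -320.8] [25.7 25.6] -2.7 mean [ 601.  -320.9] n 70
top px [403. 189.] rgb [139. 140. 128.] c [ 562.8 -294.2] [44.4 28.1] 89.0 mean [ 562.8 -293.2] n 130
top px [422. 189.] rgb [137. 140. 127.] c [ 562.1 -351.8] [37.5 27.7] 88.7 mean [ 562.  -350.9] n 116
top px [412. 202.] rgb [136. 141. 130.] c [ 524.1 -321.5] [30.6 26. ] 0.2 mean [ 524.3 -320.7] n 89
rim [ 581.7 -354.9] [148.   74.1] 28.4 128
rim [ 572.  -253.8] [73.1 11.2] -7.1 40
rim [ 498.3 -291.9] [52.7  5.9] 66.3 28
lid [ 376.7 -312.7] [157.9 129.1] -16.1 1249
knob [ 380.2 -301. ] [23.4 21.8] 31.4 [ 0.38069221 -0.30036928] 59 0.04317239813574745
(array([ 563.7, -322.5]), array([148.1, 147.1]), 31.6)
[ 0.43464913 -0.11396284  0.19092623]
```

View pics/c8.png

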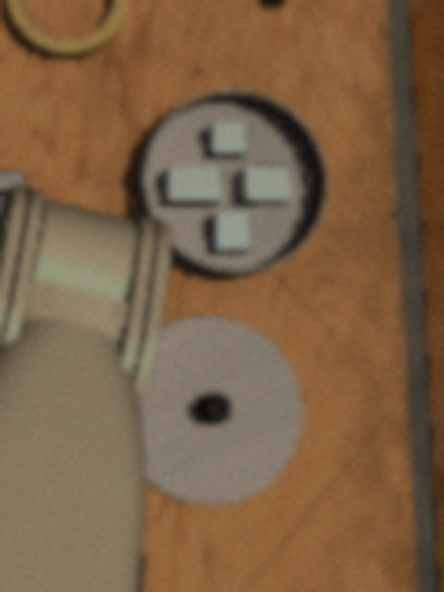

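Run:
```python
from h import *
print(move([380.3,-300.8,83],0))
```

```text
(array([-187.1,  -54.3,  107.4]), np.float64(-0.1), 'q6', np.float64(1.31))
```

Call:
{"name": "step_arm", "arguments": {
  "rows": [
    [[-187,-54.3,40],0],
    [[-187,-54.3,40],0],
    [[-187,-54.3,40],0],
    [[-187,-54.3,40],0],
    [[-187,-54.3,60],0],
    [[-187,-54.3,60],0],
    [[-187,-54.3,60],0]
  ],
  "claw": -0.4
}}

```text
clock: 64.08
eef_pos: [0.3797, -0.3, 0.1303]
tool_rot: [0.707, 0.707, 0.001, -0.001]
ft_force: [-0.1, 0.3, 0.5]
grip_width: 0.0598
grasp_force: 0.0
```

Run:
```python
from h import *
print(bot.get_obs()['eef_pos'],move([380.3,-300.8,83],0))
```

```text
[ 0.37967715 -0.3000192   0.13030391] (array([-0.9,  0.6, 47.3]), np.float64(-0.0), 'q6', np.float64(0.9))
```

Call:
{"name": "step_arm", "arguments": {
  "rows": [
    [[-0.9,0.6,25],0],
    [[-0.9,0.6,46],0],
    [[-0.9,0.6,46],0],
    [[-0.9,0.6,46],0]
  ]
}}

```text
clock: 64.58
eef_pos: [0.3807, -0.3011, 0.0851]
tool_rot: [0.707, 0.707, 0.001, -0.0]
ft_force: [-0.2, 0.7, 0.6]
grip_width: 0.0597
grasp_force: 0.0
```

Call:
{"name": "step_arm", "arguments": {
  "rows": [
    [[0,0,0],0],
    [[0,0,0],0],
    [[0,0,0],0],
    [[0,0,0],0],
    [[0,0,0],0]
  ],
  "claw": 1
}}

```text
clock: 65.2
eef_pos: [0.3805, -0.3012, 0.0852]
tool_rot: [0.707, 0.707, 0.001, 0.0]
ft_force: [-0.1, 0.9, 4.7]
grip_width: 0.0233
grasp_force: 58.6
```

Call:
{"name": "step_arm", "arguments": {
  "rows": [
    [[0,0,-15],0],
    [[0,0,-40],0],
    [[0,0,-80],0],
    [[0,0,-110],0],
    [[0,0,-110],0],
    [[0,0,-110],0]
  ]
}}

```text
clock: 65.95
eef_pos: [0.3793, -0.3008, 0.1936]
tool_rot: [0.707, 0.707, 0.001, -0.001]
ft_force: [0.2, 0.2, -0.4]
grip_width: 0.0233
grasp_force: 59.1
```

Run:
```python
from h import *
o=bot.get_obs();print(o['eef_pos'],o['ft_force'],o['clock']);print(move([563.4,-322.5,190],0))
for c in('scene','top'):
    p,d=shot(c);P,_=lev(c,d);z0=.08
    m=(np.hypot(P[:,0]-.38,P[:,1]+.3)<.09)&(P[:,2]>.09)&(P[:,2]<.135);Q=P[m]
    if len(Q)>50:
        A=np.c_[Q[:,:2],np.ones(len(Q))];co=np.linalg.lstsq(A,Q[:,2],rcond=None)[0];print(c,len(Q),rect(Q),'slope',co[:2],Q[:,2].mean())
```

```text
[ 0.37927179 -0.30078414  0.19355668] [ 0.17191338  0.22711113 -0.38937782] 65.95
(array([-21.6, 184.1,   3.4]), np.float64(-0.0), 'q6', np.float64(0.9))
scene 59 (array([ 427.1, -254.2]), array([89. , 16.2]), -47.7) slope [-0.06145844 -0.03721085] 0.11664455313891181
top 1139 (array([ 387.6, -277. ]), array([152.1,  99.3]), -25.8) slope [-0.00478786  0.00456417] 0.1159331494065853
```

Call:
{"name": "step_arm", "arguments": {
  "rows": [
    [[-4,35,0],0],
    [[-9,75,0],0],
    [[-14,115,0],0],
    [[-18,155,0],0],
    [[-21.6,184,0],0],
    [[-21.6,184,0],0],
    [[-21.6,184,15],0],
    [[-21.6,184,15],0],
    [[-21.6,184,15],0]
  ]
}}

```text
clock: 67.18
eef_pos: [0.5628, -0.3228, 0.1786]
tool_rot: [0.708, 0.707, 0.001, -0.002]
ft_force: [-0.2, -0.3, -0.2]
grip_width: 0.023
grasp_force: 59.3
```

Run:
```python
from h import *
o=bot.get_obs();print(o['eef_pos'],o['clock']);print(move([563.7,-323,125],0))
p,d=shot('top');P,_=lev('top',d)
m=(np.hypot(P[:,0]-.563,P[:,1]+.3225)<.095)&(P[:,2]>.085)&(P[:,2]<.125);Q=P[m];A=np.c_[Q[:,:2],np.ones(len(Q))];print(len(Q),rect(Q),np.linalg.lstsq(A,Q[:,2],rcond=None)[0][:2],Q[:,2].mean())
p,d=shot('scene','s9.png');P,_=lev('scene',d)
q=p[130:230,310:410,::-1];cv2.imwrite('pics/c9.png',cv2.resize(q,None,fx=5.5,fy=5.5,interpolation=cv2.INTER_CUBIC))
m=(P[:,2]>.038)&(P[:,2]<.052)&(np.hypot(P[:,0]-.563,P[:,1]+.3225)<.085);print('tin',m.sum(),rect(P[m]))
```

```text
[ 0.56278739 -0.32281052  0.17863543] 67.175
(array([-0.4,  1. , 53.6]), np.float64(-0.1), 'q6', np.float64(1.05))
974 (array([ 567.6, -285.8]), array([148.6,  76. ]), -5.1) [-0.01279628 -0.02128411] 0.1017721516992142
tin 112 (array([ 568.8, -282.5]), array([154.6,  76.9]), -10.8)
```

View pics/c9.png

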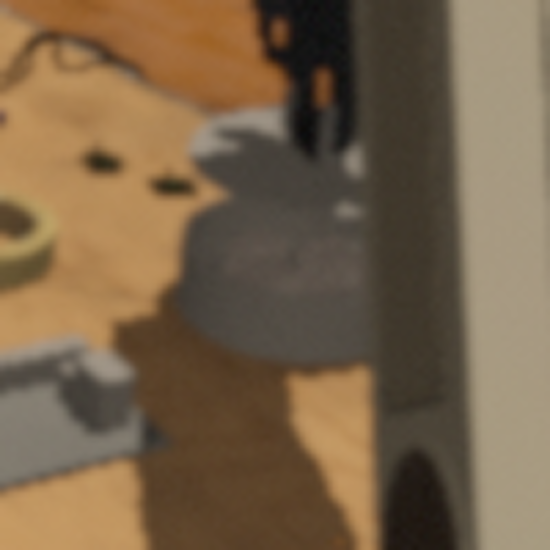

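Call:
{"name": "step_arm", "arguments": {
  "rows": [
    [[-0.4,0.9,20],0],
    [[-0.4,0.9,35],0],
    [[-0.4,0.9,44],0],
    [[-0.4,0.9,47],0],
    [[-0.4,0.9,47],0],
    [[-0.4,0.9,47],0]
  ]
}}

```text
clock: 68.03
eef_pos: [0.565, -0.3233, 0.1326]
tool_rot: [0.707, 0.707, 0.001, -0.0]
ft_force: [0.1, 0.1, -1.4]
grip_width: 0.0235
grasp_force: 59.3
```

Call:
{"name": "step_arm", "arguments": {
  "rows": [
    [[0,0,2],0],
    [[0,0,4],0],
    [[0,0,5.5],0],
    [[0,0,5.5],0],
    [[0,0,5.5],0]
  ]
}}

```text
clock: 68.65
eef_pos: [0.5647, -0.3231, 0.1265]
tool_rot: [0.707, 0.707, 0.001, -0.001]
ft_force: [-0.2, -0.8, -0.8]
grip_width: 0.0234
grasp_force: 59.3
```

Call:
{"name": "step_arm", "arguments": {
  "rows": [
    [[0,0,1],0],
    [[0,0,1.5],0],
    [[0,0,1.5],0]
  ]
}}

```text
clock: 69.03
eef_pos: [0.5647, -0.3231, 0.1253]
tool_rot: [0.707, 0.707, 0.001, -0.001]
ft_force: [-1.0, 1.1, 1.5]
grip_width: 0.0236
grasp_force: 59.5
```

Call:
{"name": "step_arm", "arguments": {
  "rows": [
    [[0,0,0],0],
    [[0,0,0],0],
    [[0,0,0],0],
    [[0,0,0],0],
    [[0,0,-60],0],
    [[0,0,-100],0],
    [[200,-150,-100],0],
    [[200,-150,-100],0],
    [[200,-150,-100],0],
    [[200,-150,-100],0],
    [[200,-150,-100],0],
    [[200,-150,-100],0]
  ],
  "claw": -0.4
}}

```text
clock: 70.53
eef_pos: [0.4155, -0.1233, 0.2262]
tool_rot: [0.707, 0.707, 0.002, 0.0]
ft_force: [0.8, 0.1, -0.6]
grip_width: 0.06
grasp_force: 0.0
```

Run:
```python
from h import *
for c in('scene','top'):
    p,d=shot(c,c+'f.png');P,_=lev(c,d)
    m=(np.hypot(P[:,0]-.563,P[:,1]+.3225)<.085)&(P[:,2]>.04)&(P[:,2]<.056);Q=P[m]
    co=np.linalg.lstsq(np.c_[Q[:,:2],np.ones(len(Q))],Q[:,2],rcond=None)[0];print(c,len(Q),rect(Q),'slope',co[:2],Q[:,2].mean())
    m=(np.hypot(P[:,0]-.563,P[:,1]+.3225)<.06)&(P[:,2]>.06)&(P[:,2]<.09);print('knob',P[m].mean(0) if m.any() else 0)
q=p[90:310,120:470,::-1];cv2.imwrite('pics/c10.png',cv2.resize(q,None,fx=2.2,fy=2.2,interpolation=cv2.INTER_CUBIC));print(bot.get_obs()['clock'],bot.get_obs()['eef_pos'])
```

```text
scene 534 (array([ 569.8, -312.2]), array([152.3, 127.7]), -45.4) slope [ 0.00685255 -0.01135365] 0.047711404300026246
knob [ 0.55219466 -0.32502214  0.06544513]
top 1921 (array([ 564.7, -323.7]), array([151.8, 150.5]), -1.0) slope [-0.0019989   0.00171152] 0.048521685807129365
knob [ 0.56264432 -0.32191225  0.07495835]
70.625 [ 0.41610224 -0.1240755   0.22603487]
```

View pics/c10.png

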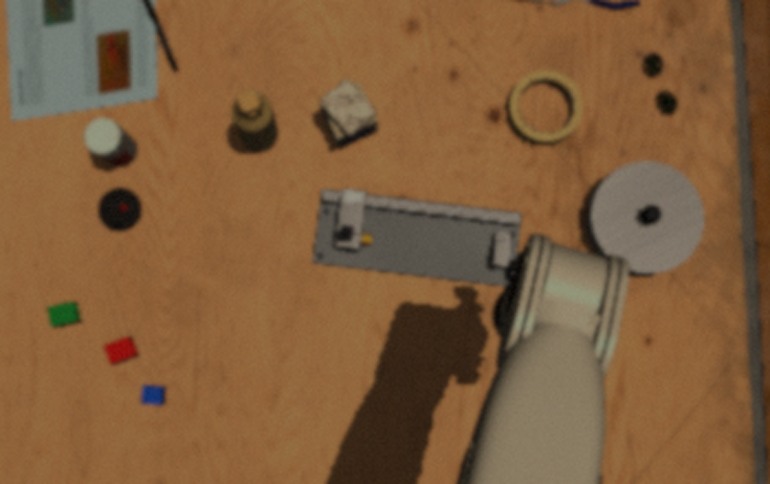

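The picture shows the lid seated level on the tin (650,215), with its top at 48 mm. The gauge is empty and the look-alikes and bystanders have not moved.

```bash
python3 -c "
from workcell import bot
print(bot.job_done())"
```

```text
the job is handed in; nothing more can be done
None
```

I gauged all four spacers in one row with the plunger pushed in about 6 of its 12 mm, then laid them on the tin floor and set the lid on seated and level; the job is handed in at about 71 s, with no verdict returned.

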